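# Fetch the oil bottle from the slanted carton to the microscope rack

### The job

Take the tall narrow-necked oil bottle out of the partitioned carton that leans on its stand, drawing it out along its cell without forcing the cardboard, and stand it upright on the cork drip pad in the free place of the bench rack. Set it down rather than dropping it, and leave the squat jars and the other things on the table where they are.

Things in the scene. Friction and masses are not known exactly. Their poses are not given: they have to be found in the camera images.
- oil_bottle_center (a point): The oil bottle: narrow-necked amber glass, 128 mm tall, 125 to 255 g. Body 50 mm across up to 76 mm, then shoulder and neck. Point on its axis at half height, 64 mm above its underside; z along its axis towards the cap. At the start it stands in a cell of the carton's far row (any of three), its side resting on that cell's near wall, within 4 mm of the cell's middle along the carton's y.
- oil_bottle_cap (a point): Middle of the oil bottle's straight black cap: 45 mm up the axis from the centre, 109 mm above the underside. The cap is 30 mm across (31 over its ribs) and runs from 90 to 128 mm above the underside; its top is 21 mm below the carton's rim at the start. Axes as the bottle's.
- carton: Open cardboard carton, fixed, leaning 25 degrees on a plywood stand: its mouth faces up and towards the robot. Outside 160 (x) by 280 (y) by 149 mm (z); card 4 mm. Origin at the centre of its underside; z along the cells, out of the mouth; x from the near to the far, higher wall; y level. Flaps folded down outside stand out 9 mm. Two rows of three cells.
- far_cell (a point): Centre of the carton's middle far cell at its mouth: x = 39, y = 0, z = 149 mm in the carton's frame, same axes. Each cell is 74 mm (x) by 88 mm (y) and 145 mm deep; the other cells are 92 mm away along y and 78 mm towards the near wall along x. All partitions reach up to the rim.
- rack: Low aluminium bench rack, fixed, 78 mm (x) by 224 mm (y) by 36 mm high, with three square places in a row along its y, each 68 mm inside, centres at y = -73, 0, +73 mm; floor and walls 5 mm. Origin at the centre of its underside, z up.
- pad: Round cork drip pad, 60 mm across and 2 mm thick, fixed on the floor of the free place of the rack (any of the three). Origin at the centre of its underside, which is 5 mm above the table; its top is 7 mm above the table.
- carton_jar1_center (a point): wide squat jar of amber glass with a flat black lid, 50 mm across, 80 mm tall; point at its middle, 40 mm above its underside, z along its axis; in another cell of the carton's far row.
- carton_jar2_center (a point): wide squat jar of amber glass with a flat black lid, 50 mm across, 80 mm tall; point at its middle, 40 mm above its underside, z along its axis; in another cell of the carton's far row.
- carton_jar3_center (a point): wide squat jar of amber glass with a flat black lid, 50 mm across, 80 mm tall; point at its middle, 40 mm above its underside, z along its axis; in a cell of the carton's near row.
- carton_jar4_center (a point): wide squat jar of amber glass with a flat black lid, 50 mm across, 80 mm tall; point at its middle, 40 mm above its underside, z along its axis; in a cell of the carton's near row.
- rack_jar1_center (a point): wide squat jar of amber glass with a flat black lid, 50 mm across, 80 mm tall; point at its middle, 40 mm above its underside, z along its axis; standing in one of the taken places of the rack.
- rack_jar2_center (a point): wide squat jar of amber glass with a flat black lid, 50 mm across, 80 mm tall; point at its middle, 40 mm above its underside, z along its axis; standing in one of the taken places of the rack.
- slide_box_center (a point): Flat wooden slide box, 100 x 170 x 30 mm, on the table behind the rack; point at its centre.
- petri_dishes_center (a point): Stack of glass dishes, 93 mm across, 42 mm high, on the table right of the carton; point at its centre.
- objective_case_center (a point): Upright round objective case with a black lid, 46 mm across, 68 mm high, on the table in front, near the robot; point at its middle.
- tissue_box_center (a point): Lens tissue box, 110 x 130 x 55 mm, on the table left of the rack; point at its centre.
Things that resemble listed ones, but are neither listed nor needed, are in the scene too. What is shaped like the part that bears oil_bottle_center but green or turquoise is not meant.

How it is judged (in metres and radians):
On the way:
1. the oil bottle is lifted out of its cell, past the carton's dividers and rim (z of oil_bottle_center in the frame of carton above 0.205 m), for 0.1 s.
At the end, for the whole second after the job is handed in: The oil bottle stands upright (within 0.1 rad) and at rest on the cork pad in the free place of the rack, its axis within 20 mm of the pad's centre and its foot down on the pad; every jar and every other loose thing is within 30 mm of where it was (horizontal distance between oil_bottle_center and pad below 0.02 m and z of oil_bottle_center in the frame of pad between 0.062 and 0.07 m and angle between oil_bottle_center's own z axis and vertical below 0.1 rad and linear speed of oil_bottle below 0.02 m/s and not (distance of carton_jar1_center from where it was at the start of the episode above 0.03 m) and not (distance of carton_jar2_center from where it was at the start of the episode above 0.03 m) and not (distance of carton_jar3_center from where it was at the start of the episode above 0.03 m) and not (distance of carton_jar4_center from where it was at the start of the episode above 0.03 m) and not (distance of rack_jar1_center from where it was at the start of the episode above 0.03 m) and not (distance of rack_jar2_center from where it was at the start of the episode above 0.03 m) and not (distance of slide_box_center from where it was at the start of the episode above 0.03 m) and not (distance of petri_dishes_center from where it was at the start of the episode above 0.03 m) and not (distance of objective_case_center from where it was at the start of the episode above 0.03 m) and not (distance of tissue_box_center from where it was at the start of the episode above 0.03 m)); the robot touches nothing.
It fails at once if a jar or another loose thing on the table is moved by more than 30 mm (distance of any of carton_jar1_center, carton_jar2_center, carton_jar3_center, carton_jar4_center, rack_jar1_center, rack_jar2_center, slide_box_center, petri_dishes_center, objective_case_center, tissue_box_center from where it was at the start of the episode above 0.03 m).
It fails at once if the carton is forced: more than 25 N on it from the robot or the oil bottle (contact force between any of the fingers, the arm, oil_bottle and carton above 25 N).
It fails at once if the oil bottle is dropped: it moves faster than 0.7 m/s out of the fingers (a fall of about 25 mm) (linear speed of oil_bottle above 0.7 m/s and contact force between the fingers and oil_bottle below 0.05 N).
It also fails if it takes over 45 s, if anything falls off the work surface, if the arm or the gripper's body presses on something with over 40 N, if the wrist force passes 120 N, or if a joint passes its speed limit or range.

### The arm

A 6-joint arm with a two-finger parallel gripper is mounted at the origin on the work surface. World frame = base frame: x ahead of the robot, y to its left, z up, the work surface at z = 0. Lengths are in m, angles in degrees, forces in N, time in s.
With the tool pointing down it reaches from about 0.375 to 0.9 m from the base axis. Payload 3.1 kg.
Tool frame: the origin (TCP) lies midway between the tips of the shut fingers; the grasp point (between the pads) lies bot.pinch_z behind it (bot.pinch_z is the distance from the TCP to the grasp point, in m); z points along the fingers, y is the direction in which the jaws open and shut (so a half turn about z gives the same grasp; the last joint's range is limited). The gripper opens to 87 mm and grips with 3 to 60 N. Pads are 19 mm wide; open, the fingers measure 117 mm over their backs; the gripper's body (75 mm by 190 mm) begins 51 mm behind the grasp point.
Start: joints at [59.158, 30.224, 82.088, -0, 67.689, -10.227], TCP at [0.22, 0.585, 0.2] pointing down, gripper open.
Joint ranges: [-176.69, 176.69], [-43.24, 126.21], [12.49, 139.97], [-82, 262], [0, 151.66], [-163.58, 163.58]. Speed limits (degrees/s): [159.86, 159.86, 180, 180, 180, 180].

### API

Orientations are given as a 3x3 rotation matrix whose columns are the frame's x, y, z axes.
In Python, from rig import bot gives the robot as it stands.
- The arm moves only by the tool apply_moves, never from a script. Its argument "motion" is text: rows parted by semicolons, each of 7 numbers parted by spaces: the shift along the tool's x, y, z in m, then the turn, a rotation vector about the tool's x, y, z in degrees, then the finger opening in m, from 0 to 0.087. A call has exactly 8 rows; each row is the pose to reach, as a shift and turn from the pose commanded when the call began, along the tool's axes at that moment; what a row does not reach only later rows make up. A row lasts 1/8 s, in which the tool goes at most 62.5 mm and 10.7 degrees, less where a joint would pass 70% of its speed; a pose out of reach is approached as far as the arm can. A call with a gripper value outside its range is refused whole. The fingers move at their own pace and stop on an object; the grip force is fixed at half the most. Time passes only in rows, so rows that repeat a pose let the fingers close, or fill a call up. It gives the time, the measured TCP pose, the force and the opening at its end, in the units of the state.
- bot.read_state(): the state, without advancing time (a new reading comes with each control period).
- bot.capture(name): name is "scene" or "top"; returns the picture (384x512x3 uint8, red, green, blue); there is no depth.
- bot.get_calibration(name): a dict with "fx", "fy", "cx", "cy" (pixels), "D" ([k1, k2, p1, p2, k3] as OpenCV has them; the pictures are not rectified), "rvec" (rotation vector, rad) and "tvec" (3), from world to camera coordinates, as OpenCV has them. Camera axes: x right, y down, z forward; pixel columns grow to the right and rows downward; lengths in m; the calibration is good to about 2 mm. A picture is of the moment at which its call begins. get_calibration takes no time and is no camera call.
- bot.hand_in(): hands the job in, once; it reports no verdict.
Trained networks look in the newest picture that a camera, given by its name, has taken for a name from the list of things; names that differ only in an ending like _2 or _b are one class to them, and where a whole thing is asked for, a point or a joint stands for the part that bears it (a point fixed in the world has none). Each returns a list of dicts, best first, with "p" (0 to 1); they miss things now and then, are a little off and sometimes report something else, mostly with a low value. They report only what shows in the picture. A call takes as long as a camera call. They do not tell look-alikes from the thing itself.
- bot.find_in(name, camera): "point" ([x, y, z] in m, in world coordinates, good to about 4 mm: the middle of the surface that is visible of it).
The state is a dict: "time_s": time; "joint_positions": joint angles; "qvel": joint speeds; "tau": joint torques, N m; "position": TCP position; "tcp_rot": TCP orientation; "force": force on the tool from outside, world axes, zero at the start; "moment": the same for the moment, N m; "opening": opening from 0.0 (shut) to 1.0 (fully open).
Only numpy, scipy, OpenCV 4.12 (cv2) and the standard library are available. Lean on these libraries where they do the work, as an engineer would, in place of code of your own. Each camera call takes 0.05 s, during which the arm holds its last target.

## Working session

There is one attempt and no reset: what is moved stays moved. The work goes in short steps, Python scripts to look and compute and a tool call to move; the robot and the scene stay as the last step left them, time stands still between calls to the robot, and variables do not carry over. Pictures are saved under pics/ and viewed, and the job is handed in when it is done.

Besides the shell and the picture viewer there is one more tool, called after "Request:" as name(argument=value, ...), one argument or row to a line, values as JSON. apply_moves: Moves the arm, as the interface text tells. Its arguments: {"type":"object","properties":{"motion":{"type":"string"}},"required":["motion"]}

```bash
ls; mkdir -p pics; cat > h.py <<'E'
import numpy as np, cv2
from rig import bot
def cal(n):
    c=bot.get_calibration(n)
    K=np.array([[c['fx'],0,c['cx']],[0,c['fy'],c['cy']],[0,0,1.]])
    return K,np.array(c['D'],float),np.array(c['rvec'],float),np.array(c['tvec'],float)
def proj(n,P):
    K,D,r,t=cal(n); return cv2.projectPoints(np.atleast_2d(np.array(P,float)),r,t,K,D)[0][:,0]
def ray(n,uv):
    K,D,r,t=cal(n); u=cv2.undistortPoints(np.array(uv,float).reshape(-1,1,2),K,D)[:,0]
    R=cv2.Rodrigues(r)[0]; d=np.c_[u,np.ones(len(u))]@R; o=-R.T@t
    return o,d
def onplane(n,uv,z):
    o,d=ray(n,uv); return o+d*((z-o[2])/d[:,2])[:,None]
def save(n,f,crop=None,s=1):
    im=bot.capture(n)[...,::-1]
    if crop: x0,y0,x1,y1=crop; im=im[y0:y1,x0:x1]
    if s!=1: im=cv2.resize(im,None,fx=s,fy=s,interpolation=cv2.INTER_CUBIC)
    cv2.imwrite('pics/'+f,im)
E
python3 - <<'E'
from h import *
save('scene','s0.png',None,1.5); save('top','t0.png',None,1.5)
print(bot.pinch_z, {k:bot.read_state()[k] for k in('time_s','position','opening','force')})
for n in ('scene','top'):
    K,D,r,t=cal(n); R=cv2.Rodrigues(r)[0]; print(n,-R.T@t,R[2],K[0,0])
E
```

```text
pics
0.0187 {'time_s': 0.1, 'position': array([0.21965127, 0.5843564 , 0.19877887]), 'opening': 1.0029473686159627, 'force': array([ 0.06993944,  0.29118395, -0.74900149])}
scene [1.02756558 0.90038006 1.51679385] [-0.28367634 -0.52274148 -0.80390862] 479.9809606963924
top [ 0.46907451 -0.01757881  1.28428538] [ 0.06517025  0.0104827  -0.9978191 ] 383.6486857013164
```

View pics/s0.png

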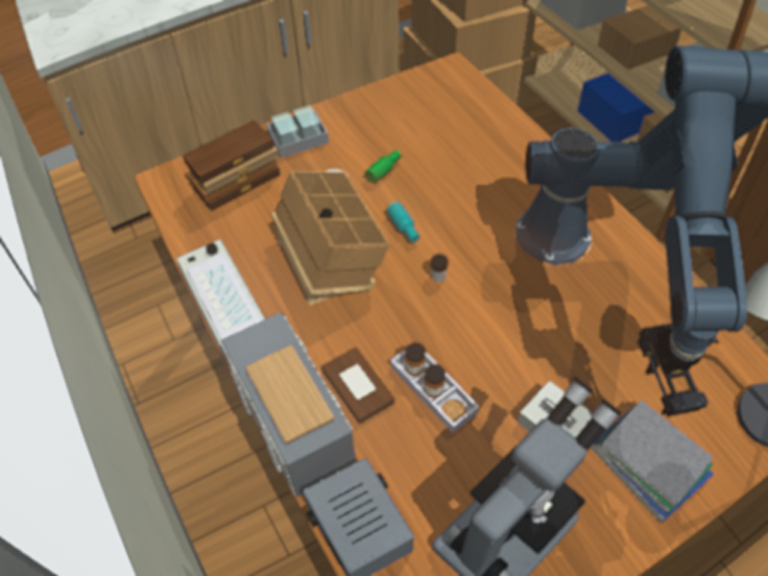

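View pics/t0.png

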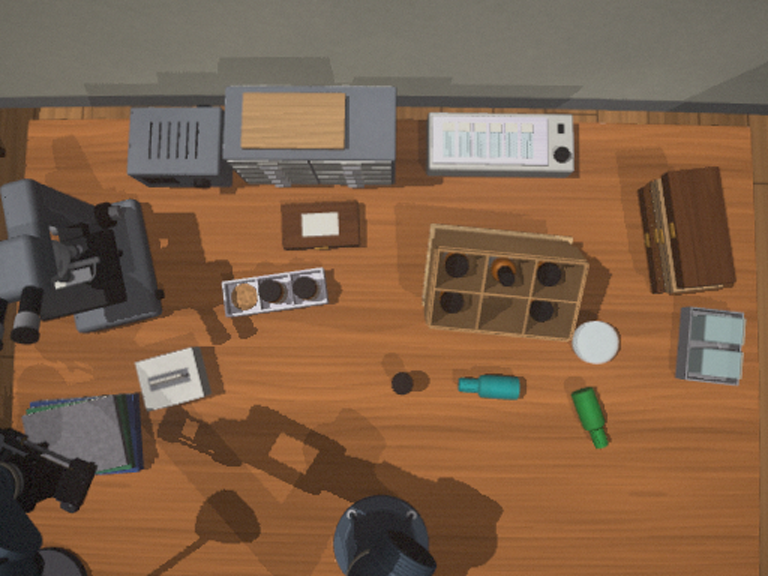

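The top view (1.5x) shows the bottle in the carton's middle far cell at about (505,270), with an amber shoulder and small cap. The squat jars are at (457,265), (550,272), (452,301) and (542,309). The free rack place with the cork pad is the leftmost, at (245,296). The loose teal (490,386) and green (590,415) bottles are decoys. Next I'll measure.

```bash
python3 - <<'E'
from h import *
save('top','t1.png',(270,140,400,235),6); save('top','t2.png',(140,170,225,220),8)
save('scene','s1.png',(170,105,270,205),6)
for c in('top','scene'):
    for n in('oil_bottle_center','oil_bottle_cap','carton','far_cell','rack','pad','carton_jar1_center','rack_jar1_center','objective_case_center','tissue_box_center','slide_box_center','petri_dishes_center'):
        for d in bot.find_in(n,c)[:5]: print(c,n,np.round(d['point'],3),round(d['p'],2),np.round(proj(c,d['point'])[0],1))
E
```

```text
top oil_bottle_center [ 0.288 -0.451  0.041] 0.76 [393.7 276.6]
top oil_bottle_center [ 0.351 -0.229  0.043] 0.66 [325.2 256.3]
top oil_bottle_center [0.689 0.14  0.029] 0.64 [213.  151.6]
top oil_bottle_center [ 0.592 -0.233  0.154] 0.62 [333.3 178. ]
top oil_bottle_cap [ 0.291 -0.452  0.04 ] 0.79 [393.8 275.7]
top oil_bottle_cap [ 0.591 -0.231  0.15 ] 0.78 [332.4 178.6]
top oil_bottle_cap [ 0.348 -0.235  0.043] 0.62 [326.9 257.2]
top carton [0.554 0.166 0.082] 0.65 [201.8 191. ]
top carton [ 0.561 -0.241  0.147] 0.57 [335.4 188.8]
top carton [ 0.51  -0.32   0.112] 0.28 [358.9 206.7]
top far_cell [ 0.558 -0.242  0.15 ] 0.67 [336.1 189.6]
top rack [0.544 0.232 0.012] 0.66 [185.3 195.1]
top rack [0.538 0.238 0.086] 0.32 [179.  195.6]
top pad [0.54  0.316 0.01 ] 0.58 [160.4 196.2]
top carton_jar1_center [ 0.584 -0.326  0.14 ] 0.58 [363.  181.8]
top rack_jar1_center [0.539 0.234 0.088] 0.76 [180.1 195.2]
top objective_case_center [ 0.354 -0.043  0.069] 0.54 [267.6 255.5]
top objective_case_center [0.692 0.145 0.028] 0.45 [211.8 150.7]
top tissue_box_center [0.355 0.45  0.057] 0.95 [114.
[... 342 characters left out ...]
ttle_cap [ 0.304 -0.438  0.037] 0.69 [253.  111.9]
scene oil_bottle_cap [ 0.571 -0.236  0.186] 0.64 [216.8 141.3]
scene carton [ 0.588 -0.187  0.153] 0.59 [219.6 157.5]
scene far_cell [ 0.588 -0.185  0.152] 0.75 [219.7 158. ]
scene far_cell [ 0.362 -0.028  0.062] 0.43 [292.5 176.9]
scene rack [0.562 0.274 0.022] 0.95 [289.9 265.9]
scene pad [0.532 0.313 0.008] 0.46 [302.9 272.5]
scene rack_jar1_center [0.554 0.252 0.08 ] 0.81 [289.2 252.2]
scene rack_jar1_center [0.697 0.153 0.032] 0.64 [239.1 255.6]
scene objective_case_center [ 0.363 -0.028  0.058] 0.52 [292.3 177.5]
scene tissue_box_center [0.356 0.431 0.055] 0.88 [365.7 268.8]
scene slide_box_center [0.696 0.156 0.035] 0.79 [239.8 255.7]
```

View pics/t1.png

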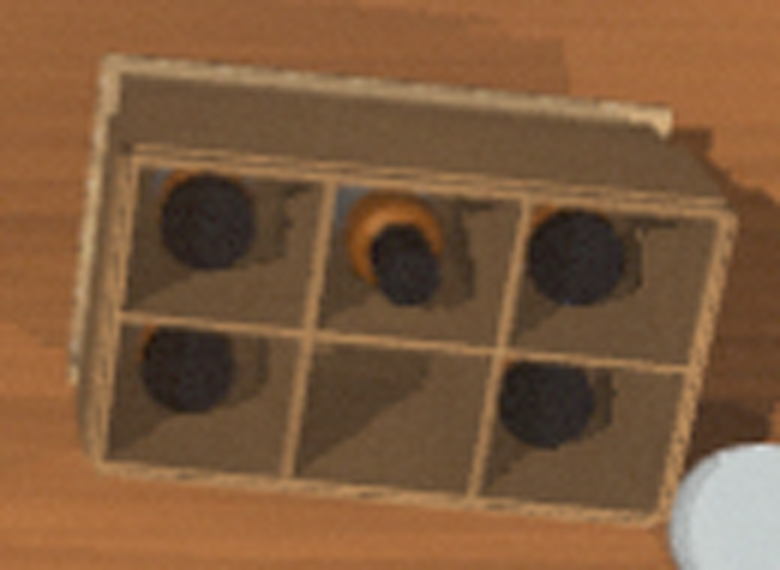

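View pics/t2.png

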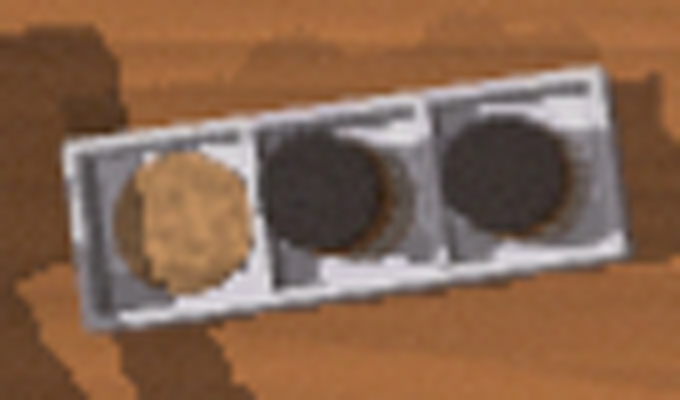

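View pics/s1.png

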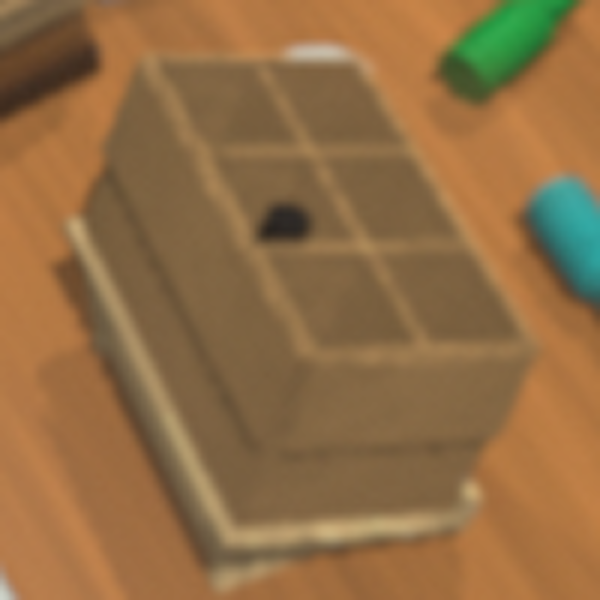

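```bash
cat > fit.py <<'E'
from h import *
from scipy.optimize import least_squares
from scipy.spatial.transform import Rotation as R
def un(p,o,s): return (np.array(p,float)+.5)/s-.5+np.array(o)
L=[(0,.046),(0,-.046),(.076,.046),(.076,-.046),(-.076,.046),(-.076,-.046),(0,.138),(0,-.138)]
T=un([(310,331),(500,350),(332,182),(526,202),(288,477),(477,493),(119,317),(690,368)],(270,140),6)
S=un([(370,243),(308,148),(262,240),(215,155),(470,243),(408,150),(418,345),(262,65)],(170,105),6)
P=np.array([(a,b,.149) for a,b in L])
def cR(yaw): return (R.from_euler('z',yaw)*R.from_euler('y',-25,degrees=True)).as_matrix()
def f(q,sep=False,w=(1,1)):
    X=P@cR(q[3]).T+q[:3]
    a=proj('top',X)-T; b=proj('scene',X)-S
    return (a,b) if sep else np.r_[w[0]*a.ravel(),w[1]*b.ravel()]
if __name__=='__main__':
    for w in((1,1),(1,.0001),(.0001,1)):
        r=least_squares(f,[.56,-.24,.05,0],loss='soft_l1',args=(False,w)); q=r.x
        print(q,np.degrees(q[3])); a,b=f(q,True); print(np.round(a,1).tolist(),np.round(b,1).tolist())
        print('mouth cell',cR(q[3])@[.039,0,.149]+q[:3])
E
python3 fit.py
```

```text
[ 0.59728513 -0.2426891   0.05169607 -0.07842363] -4.493343223042437
[[-0.2, 0.7], [-0.0, 0.4], [-0.1, 0.3], [0.2, -0.0], [-0.2, 0.3], [-0.6, 0.5], [-0.4, 0.1], [0.0, 0.3]] [[-1.1, 0.3], [-0.3, 0.1], [-1.0, 1.3], [-2.3, -1.0], [-0.6, -0.0], [-0.1, -0.2], [1.1, 0.4], [-1.6, -1.1]]
mouth cell [ 0.56974592 -0.24052494  0.20321805]
[ 0.59851    -0.24395494  0.04669262 -0.07555846] -4.329181033578756
[[-0.0, 0.4], [0.1, 0.0], [0.0, 0.1], [0.2, -0.3], [0.1, -0.1], [-0.4, -0.0], [-0.0, -0.1], [-0.0, -0.1]] [[-1.4, 1.1], [-0.7, 0.9], [-1.3, 2.1], [-2.7, -0.1], [-1.0, 0.7], [-0.6, 0.5], [0.8, 1.1], [-2.0, -0.3]]
mouth cell [ 0.5709647  -0.24186969  0.19821459]
[ 0.57271513 -0.29295057 -0.0080989  -0.09205323] -5.27426141981711
[[12.9, 10.0], [11.5, 10.0], [13.5, 11.2], [12.1, 11.1], [12.5, 8.2], [10.5, 8.6], [14.5, 9.1], [9.8, 10.1]] [[-0.7, 0.1], [0.8, 0.5], [0.1, 0.8], [-0.6, -0.8], [-0.9, -0.1], [0.3, 0.3], [0.7, -0.5], [0.1, -0.3]]
mouth cell [ 0.54520797 -0.29041127  0.14342308]
```

```bash
cat > ov.py <<'E'
from fit import *
import sys
q=np.array([float(a) for a in sys.argv[2:6]])
def lines():
    out=[]
    for x in(-.078,0,.078): out.append([(x,y,.149) for y in np.linspace(-.138,.138,9)])
    for y in(-.138,-.046,.046,.138): out.append([(x,y,.149) for x in np.linspace(-.078,.078,9)])
    for y in (-.14,.14): out.append([(.08,y,0),(.08,y,.149)]); out.append([(-.08,y,0),(-.08,y,.149)])
    return out
def circ(c,r,z): 
    a=np.linspace(0,2*np.pi,40); return [(c[0]+r*np.cos(t),c[1]+r*np.sin(t),z) for t in a]
# bottle in far mid cell, resting on near wall x=2+25
Bl=[circ((.027,0),.015,z) for z in(.094,.132)]+[circ((.027,0),.025,z) for z in(.08,)]
for n,cr in(('top',(270,140,400,235)),('scene',(170,105,270,205))):
    s=6; im=bot.capture(n)[...,::-1]; im=im[cr[1]:cr[3],cr[0]:cr[2]]; im=cv2.resize(im,None,fx=s,fy=s,interpolation=cv2.INTER_CUBIC)
    for k,l in enumerate(lines()+Bl):
        X=np.array(l)@cR(q[3]).T+q[:3]; p=(proj(n,X)-cr[:2]+.5)*s-.5
        cv2.polylines(im,[p.round().astype(int).reshape(-1,1,2)],False,(0,255,0) if k<11 else (255,0,255),1)
    cv2.imwrite(f'pics/{sys.argv[1]}_{n}.png',im)
E
python3 ov.py ova 0.5973 -0.2427 0.0517 -0.0784
```

```text
(no output)
```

View pics/ova_top.png

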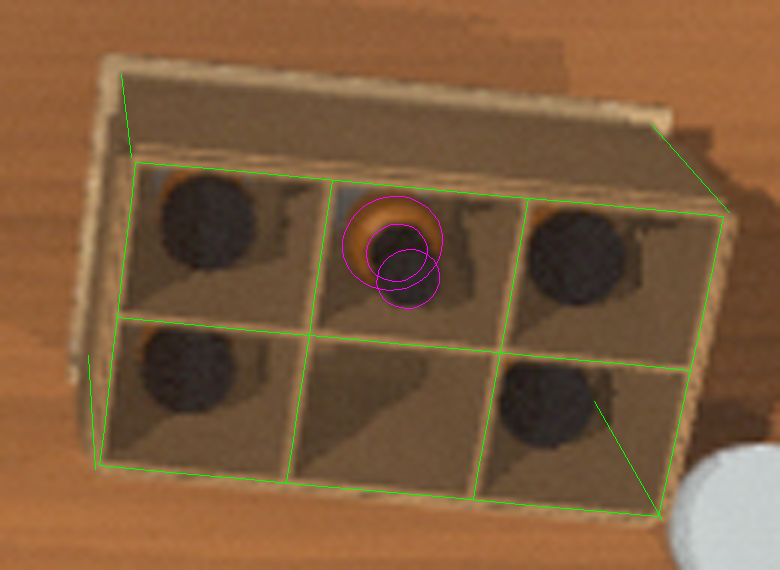

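View pics/ova_scene.png

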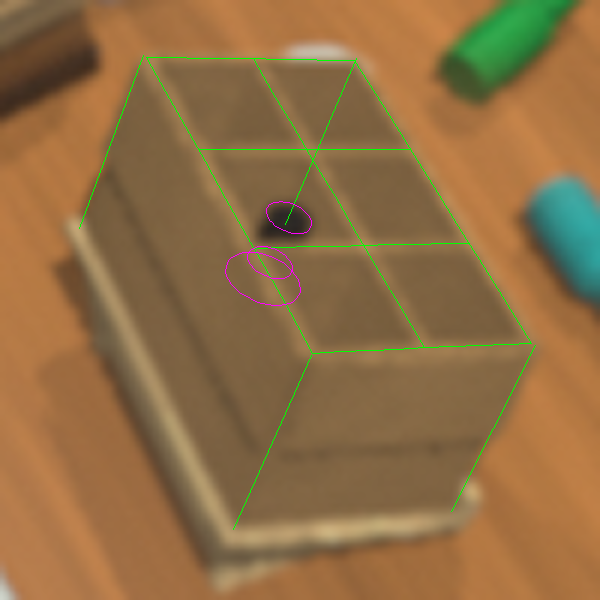

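```bash
cat > rack.py <<'E'
from fit import *
if __name__=='__main__':
    C=np.array([(.039,.112,.036),(.039,-.112,.036),(-.039,-.112,.036),(-.039,.112,.036)])
    U=un([(66,142),(604,68),(630,256),(86,326)],(140,170),8)
    def g(q): 
        X=C@R.from_euler('z',q[2]).as_matrix().T+[q[0],q[1],0]
        return (proj('top',X)-U).ravel()
    r=least_squares(g,[.54,.24,0]); q=r.x; print(q,np.degrees(q[2]),np.round(r.fun,1))
    M=R.from_euler('z',q[2]).as_matrix(); pad=M@[0,.073,.007]+[q[0],q[1],0]; print('pad',pad)
    a=np.linspace(0,6.28,60)
    ring=np.c_[.03*np.cos(a),.03*np.sin(a),0*a]+pad
    Q=np.array([(x,y,z) for x,y,z in C]+[C[0]])@M.T+[q[0],q[1],0]
    for n,cr in(('top',(140,170,225,220)),('scene',(250,215,330,295))):
        im=bot.capture(n)[...,::-1]; im=im[cr[1]:cr[3],cr[0]:cr[2]]; im=cv2.resize(im,None,fx=7,fy=7,interpolation=cv2.INTER_CUBIC)
        for X in(ring,Q):
            p=(proj(n,X)-cr[:2]+.5)*7-.5; cv2.polylines(im,[p.round().astype(int).reshape(-1,1,2)],False,(0,255,0),1)
        cv2.imwrite(f'pics/rk_{n}.png',im)
    s=bot.read_state(); print(s['time_s'],s['position'],np.round(s['tcp_rot'],3).tolist(),s['joint_positions'])
    cq=[.5973,-.2427,.0517,-.0784]; Rc=cR(cq[3]); print(np.round(Rc,3).tolist())
    Rt=np.c_[Rc[:,0],-Rc[:,1],-Rc[:,2]]; print('grasp TCP',Rc@[.027,0,.095]+cq[:3])
    for sgn in(1,-1):
        G=np.c_[sgn*Rc[:,0],-sgn*Rc[:,1],-Rc[:,2]]
        print(sgn,R.from_matrix(s['tcp_rot'].T@G).as_rotvec(degrees=True))
E
python3 rack.py
```

```text
[0.54539627 0.23585725 0.14547033] 8.334836034729234 [-0.  -0.3  0.1 -0.1 -0.2  0.   0.2  0.3]
pad [0.53481435 0.30808621 0.007     ]
1.65 [0.21999101 0.58497268 0.19964378] [[-0.936, 0.352, 0.0], [0.352, 0.936, -0.0], [-0.0, -0.0, -1.0]] [ 5.91599712e+01  3.02233857e+01  8.20887586e+01 -5.01267550e-04
  6.76882798e+01 -1.02284510e+01]
[[0.904, 0.078, -0.421], [-0.071, 0.997, 0.033], [0.423, -0.0, 0.906]]
grasp TCP [ 0.58166973 -0.24147207  0.14920993]
1 [-35.5363848    5.03291312 160.29632716]
-1 [ -3.51709914 -24.83352789 -15.8620475 ]
```

View pics/rk_top.png

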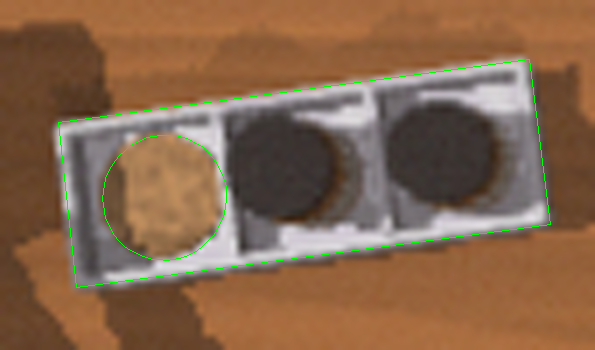

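View pics/rk_scene.png

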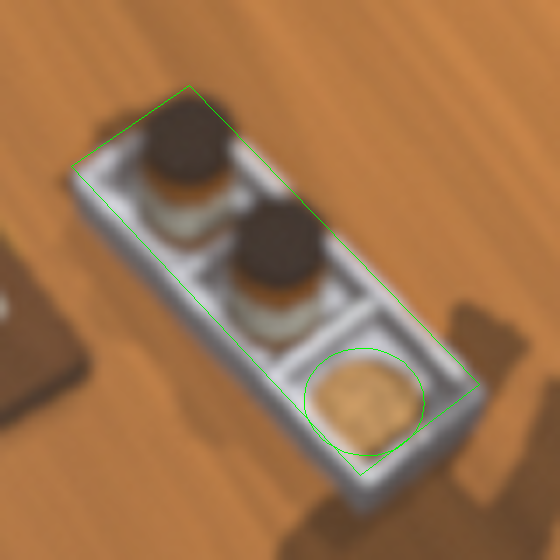

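```bash
cat > pl.py <<'E'
# plan: tracked command pose in cmd.npz ; args: target pos + orientation name
from fit import *
import json,sys,os
cq=np.array([.5973,-.2427,.0517,-.0784]); Rc=cR(cq[3])
G=np.c_[-Rc[:,0],Rc[:,1],-Rc[:,2]]
def cp(x,y,z): return Rc@[x,y,z]+cq[:3]
def load():
    if not os.path.exists('cmd.npz'):
        return np.array([.22,.585,.2]), R.from_euler('z',[0]).as_matrix()[0]*0+bot.read_state()['tcp_rot']
    d=np.load('cmd.npz'); return d['p'],d['R']
def done(row):  # last row sent
    p,M=load(); v=[float(a) for a in row.split()]
    p2=p+M@v[:3]; M2=M@R.from_rotvec(v[3:6],degrees=True).as_matrix(); np.savez('cmd.npz',p=p2,R=M2)
    s=bot.read_state(); print('t',round(s['time_s'],2),'cmd',np.round(p2,4),'meas',np.round(s['position'],4),'ang err',np.degrees(np.linalg.norm(R.from_matrix(M2.T@s['tcp_rot']).as_rotvec())).round(2),'F',np.round(s['force'],1),'open',round(s['opening']*87,1),'j',np.round(s['joint_positions'],0))
def to(p2,M2):
    p,M=load(); sh=M.T@(np.array(p2)-p); rv=R.from_matrix(M.T@M2).as_rotvec(degrees=True)
    print('shift',np.round(sh,4),'rot',np.round(rv,2),'dist',np.linalg.norm(sh).round(3)); return sh,rv
E
python3 - <<'E'
from pl import *
p,M=load(); print(M)
to((.42,.15,.36),M@R.from_rotvec([-1.8,-12.5,-8],degrees=True).as_matrix())
E
```

```text
[[-9.35989589e-01  3.52027682e-01  3.15447896e-06]
 [ 3.52027682e-01  9.35989589e-01 -1.05050238e-05]
 [-6.65061864e-06 -8.72212897e-06 -1.00000000e+00]]
shift [-0.3403 -0.3368 -0.16  ] rot [ -1.8 -12.5  -8. ] dist 0.505
```

Request:
apply_moves(
  motion="-0.02 -0.02 -0.04 0 0 0 0.044; -0.06 -0.06 -0.07 0 -2 -1 0.044; -0.10 -0.10 -0.10 0 -4 -2 0.044; -0.145 -0.145 -0.12 -0.5 -6 -3 0.044; -0.19 -0.19 -0.14 -1 -8 -4 0.044; -0.235 -0.235 -0.15 -1.5 -10 -6 0.044; -0.28 -0.28 -0.16 -1.8 -12.5 -8 0.044; -0.32 -0.32 -0.16 -1.8 -12.5 -8 0.044",
)

```text
time_s: 2.65
position: [0.4032, 0.1797, 0.3605]
tcp_rot: [[-0.952, 0.214, 0.219], [0.213, 0.977, -0.031], [-0.22, 0.017, -0.975]]
force: [1.4, -0.7, 0.8]
opening: 0.507
```

```bash
python3 - <<'E'
from pl import *
done("-0.32 -0.32 -0.16 -1.8 -12.5 -8")
to(cp(.027,0,.235),G)
E
```

```text
t 2.65 cmd [0.421  0.2094 0.4212] meas [0.4032 0.1797 0.3605] ang err 14.95 F [ 1.4 -0.7  0.8] open 44.1 j [ 13.  -0. 100.  -5.  68. -63.]
shift [-0.0597 -0.4376  0.1882] rot [0.16 0.33 0.19] dist 0.48
```

The first update used the post-move orientation, because the command file did not exist yet. I'll recompute it from the start pose.

```bash
python3 - <<'E'
from pl import *
M0=np.array([[-.93599,.352028,0],[.352028,.93599,0],[0,0,-1.]])
np.savez('cmd.npz',p=np.array([.22,.585,.2]),R=M0)
done("-0.32 -0.32 -0.16 -1.8 -12.5 -8")
to(cp(.027,0,.235),G)
E
```

```text
t 2.65 cmd [0.4069 0.1728 0.36  ] meas [0.4032 0.1797 0.3605] ang err 0.19 F [ 1.4 -0.7  0.8] open 44.1 j [ 13.  -0. 100.  -5.  68. -63.]
shift [-0.1798 -0.3763  0.12  ] rot [ -1.71 -12.33  -7.87] dist 0.434
```

Request:
apply_moves(
  motion="-0.02 -0.05 0.00 0 -1.5 -1 0.044; -0.045 -0.10 0.00 -0.3 -3.5 -2 0.044; -0.07 -0.15 0.02 -0.6 -5.5 -3.5 0.044; -0.10 -0.205 0.04 -0.9 -7.5 -5 0.044; -0.13 -0.26 0.065 -1.2 -9.5 -6.3 0.044; -0.155 -0.31 0.09 -1.5 -11 -7.3 0.044; -0.172 -0.352 0.11 -1.71 -12.33 -7.87 0.044; -0.18 -0.376 0.12 -1.71 -12.33 -7.87 0.044",
)

```text
time_s: 3.65
position: [0.5189, -0.2315, 0.2742]
tcp_rot: [[-0.904, 0.082, 0.42], [0.074, 0.997, -0.034], [-0.422, 0.001, -0.907]]
force: [-0.2, -0.2, -0.1]
opening: 0.503
```

```bash
python3 - <<'E'
from pl import *
done("-0.18 -0.376 0.12 -1.71 -12.33 -7.87")
to(cp(.027,0,.095),G)
save('scene','s2.png',(150,60,330,210),4.2); save('top','t3.png',(240,120,420,260),4.2)
E
```

```text
t 3.65 cmd [ 0.523  -0.2366  0.2761] meas [ 0.5189 -0.2315  0.2742] ang err 0.2 F [-0.2 -0.2 -0.1] open 43.8 j [ -45.   12.  104.   22.   46. -143.]
shift [ 0.0003 -0.0002  0.1399] rot [-0. -0.  0.] dist 0.14
```

View pics/s2.png

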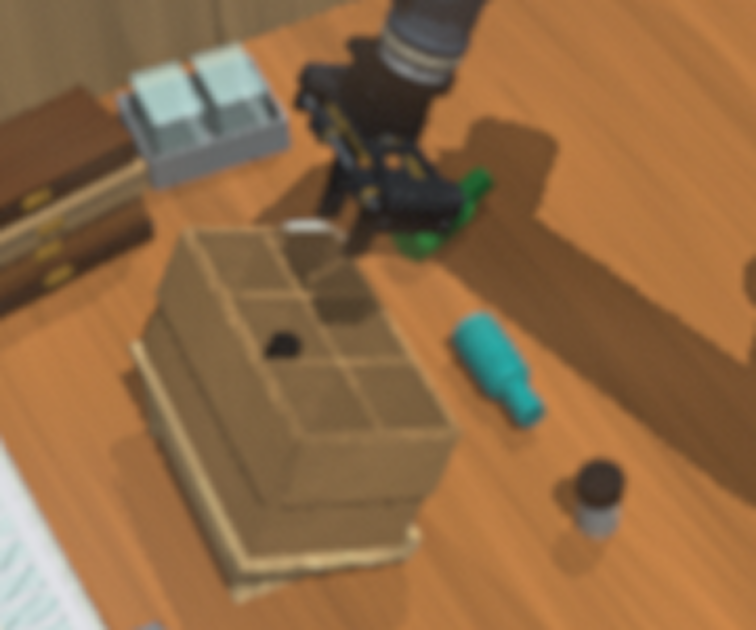

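View pics/t3.png

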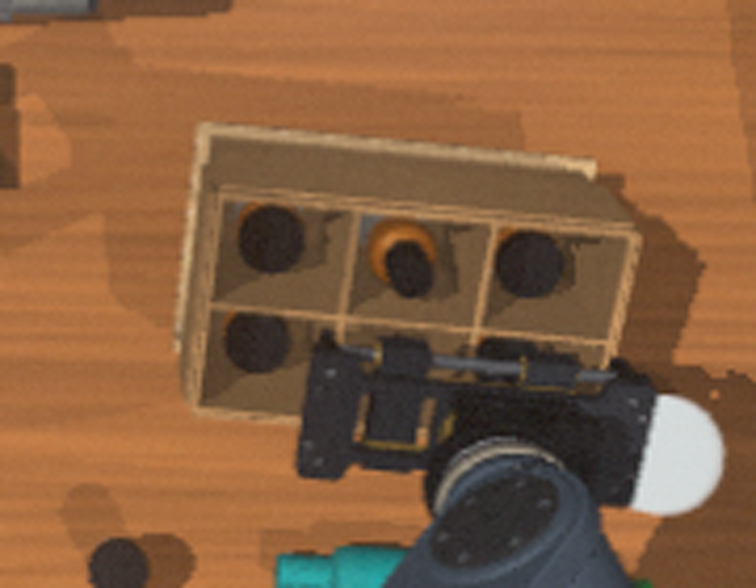

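Gripper is square to the carton and above it. The cap sits at crop (408,270) in the top view. I'll go down to just above the rim and check.

Request:
apply_moves(
  motion="0 0 0.010 0 0 0 0.044; 0 0 0.022 0 0 0 0.044; 0 0 0.035 0 0 0 0.044; 0 0 0.048 0 0 0 0.044; 0 0 0.060 0 0 0 0.044; 0 0 0.070 0 0 0 0.044; 0 0 0.077 0 0 0 0.044; 0 0 0.080 0 0 0 0.044",
)

```text
time_s: 4.75
position: [0.553, -0.231, 0.2025]
tcp_rot: [[-0.904, 0.078, 0.421], [0.071, 0.997, -0.033], [-0.422, 0.0, -0.906]]
force: [-0.5, 0.5, 0.3]
opening: 0.503
```

```bash
python3 - <<'E'
from pl import *
done("0 0 0.08 0 0 0")
to(cp(.027,0,.095),G)
for n,cr in(('top',(270,140,400,235)),('scene',(170,75,270,175))):
    s=6; im=bot.capture(n)[...,::-1]; im=im[cr[1]:cr[3],cr[0]:cr[2]]; im=cv2.resize(im,None,fx=s,fy=s,interpolation=cv2.INTER_CUBIC)
    st=bot.read_state(); 
    for d,col in(([0,0,0],(0,0,255)),([0,.022,0],(0,255,0)),([0,-.022,0],(0,255,0)),([0,.037,-.0],(255,255,0)),([0,-.037,0],(255,255,0))):
        X=st['position']+st['tcp_rot']@d; p=(proj(n,X)[0]-cr[:2]+.5)*s-.5; cv2.circle(im,tuple(int(v) for v in p),3,col,-1)
    cv2.imwrite(f'pics/d1_{n}.png',im)
print(bot.read_state()['position'])
E
```

```text
t 4.75 cmd [ 0.5567 -0.2393  0.2036] meas [ 0.553  -0.231   0.2025] ang err 0.03 F [-0.5  0.5  0.3] open 43.8 j [ -42.   21.  106.   26.   36. -146.]
shift [ 0.0003 -0.0002  0.0599] rot [-0. -0.  0.] dist 0.06
[ 0.55290322 -0.23107965  0.20275139]
```

View pics/d1_top.png

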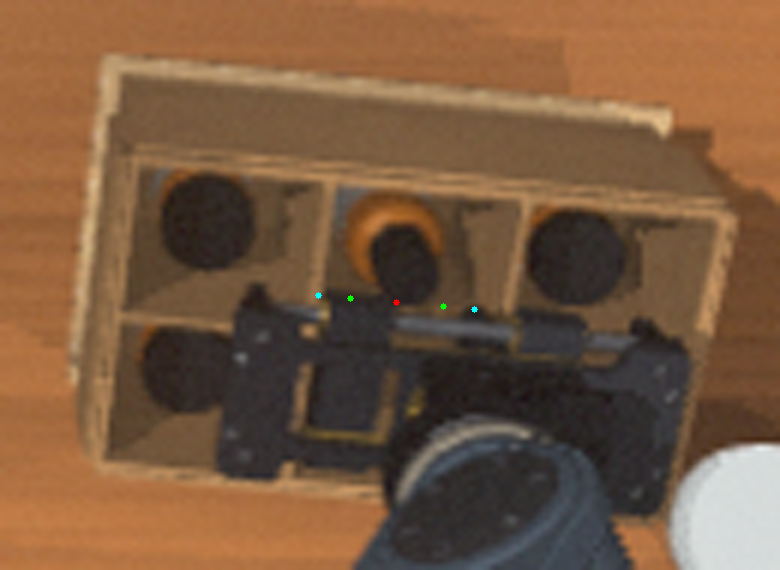

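View pics/d1_scene.png

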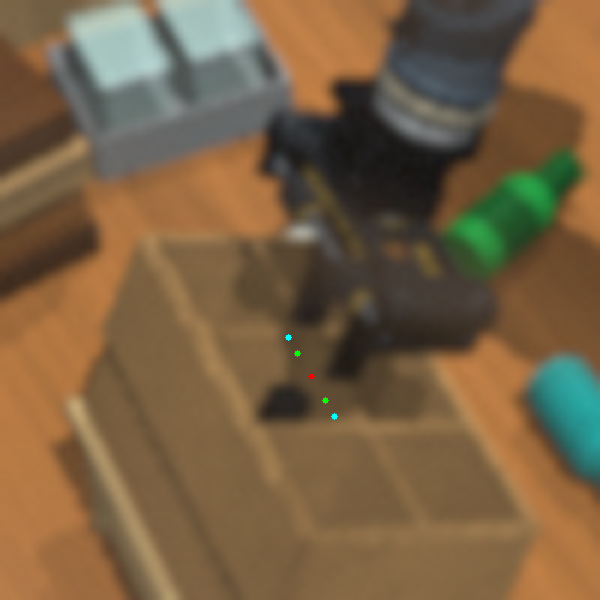

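```bash
python3 - <<'E'
from pl import *
save('scene','s3.png',(205,110,245,150),15); save('top','t4.png',(310,175,365,210),14)
print(bot.read_state()['position'],bot.read_state()['qvel'])
for n in('scene','top'):
    st=bot.read_state()
    print(n,[np.round(proj(n,st['position']+st['tcp_rot']@d)[0],1).tolist() for d in([0,0,0],[0,.022,0],[0,-.022,0],[0,.022,-.02],[0,-.022,-.02])])
E
```

```text
[ 0.55295802 -0.23122336  0.2032358 ] [-0.10867982 -0.25649199 -0.00062429  0.06762508  0.01999511 -0.02814921]
scene [[221.5, 137.3], [223.8, 141.2], [219.2, 133.4], [225.5, 137.1], [220.9, 129.3]]
top [[335.8, 190.0], [328.1, 189.3], [343.6, 190.7], [329.0, 191.8], [344.7, 193.3]]
```

View pics/s3.png

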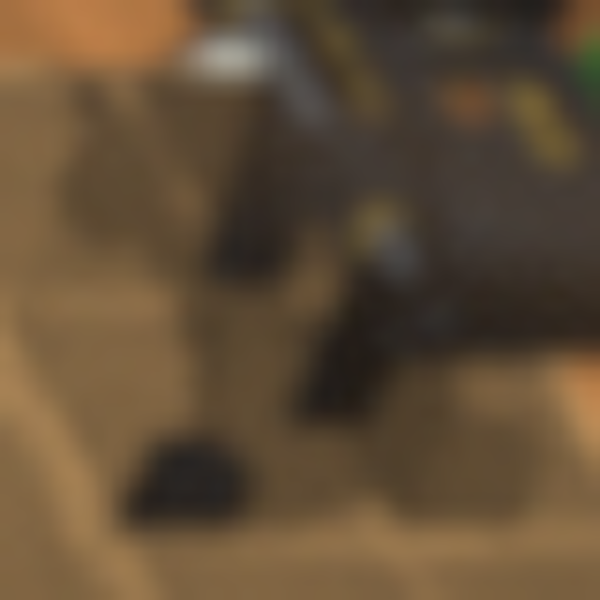

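View pics/t4.png

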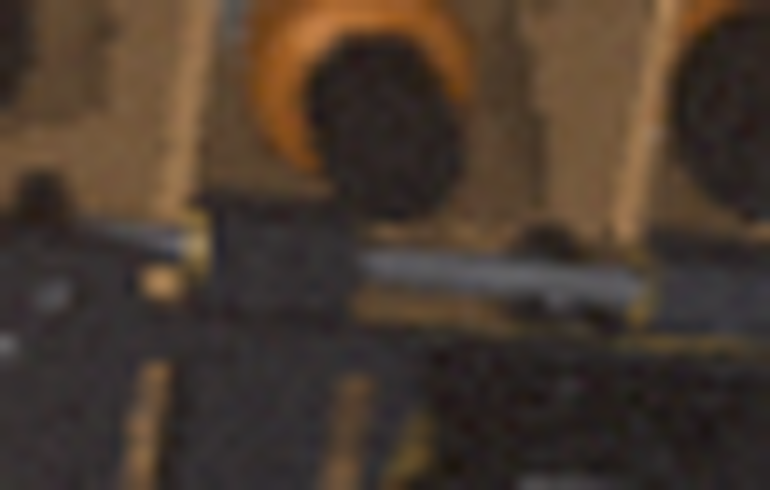

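```bash
python3 - <<'E'
from pl import *
im=cv2.imread('pics/s0.png'); cr=(600,300,740,440); s=5
c=cv2.resize(im[cr[1]:cr[3],cr[0]:cr[2]],None,fx=s,fy=s,interpolation=cv2.INTER_CUBIC)
M0=np.array([[-.93599,.352028,0],[.352028,.93599,0],[0,0,-1.]]); p0=np.array([.22,.585,.2])
for dz,col in((0,(0,0,255)),(-.0187,(0,255,0))):
  for dy in(-.0435,-.0585,.0435,.0585,0):
    u=proj('scene',p0+M0@[0,dy,dz])[0]; u=(u+.5)*1.5-.5; u=(u-cr[:2]+.5)*s-.5
    cv2.circle(c,tuple(int(v) for v in u),3,col,-1)
cv2.imwrite('pics/st.png',c)
E
```

```text
(no output)
```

View pics/st.png

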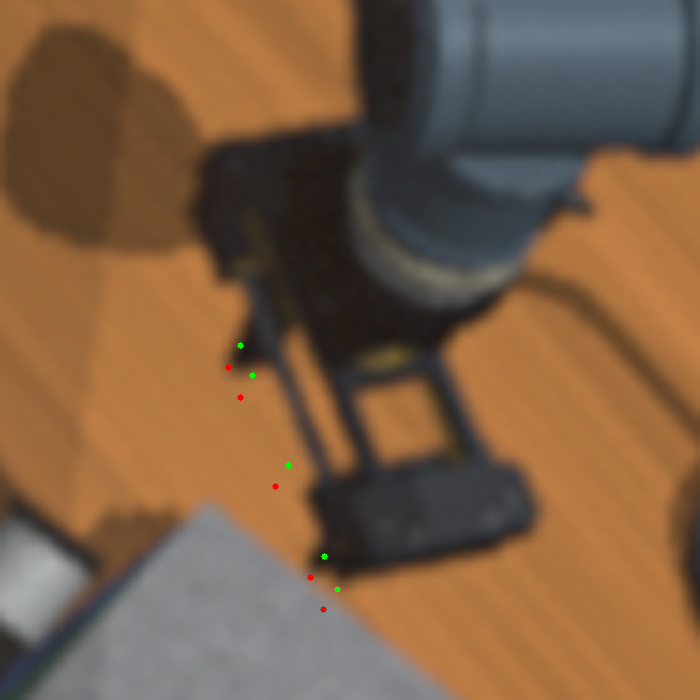

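```bash
python3 - <<'E'
from pl import *
s=bot.read_state(); np.savez('cmd.npz',p=s['position'],R=s['tcp_rot'])
print('carton coords',Rc.T@(s['position']-cq[:3]))
to(cp(.027,0,.155),G); to(cp(.027,0,.093),G)
E
```

```text
carton coords [0.02316313 0.00796854 0.15640011]
shift [-0.0038 -0.008   0.0014] rot [-0.02  0.02 -0.  ] dist 0.009
shift [-0.0038 -0.0079  0.0634] rot [-0.02  0.02 -0.  ] dist 0.064
```

Request:
apply_moves(
  motion="-0.002 -0.003 0 0 0 0 0.044; -0.004 -0.006 0 0 0 0 0.044; -0.004 -0.008 0 0 0 0 0.044; -0.004 -0.008 0 0 0 0 0.044; -0.004 -0.008 0.004 0 0 0 0.044; -0.004 -0.008 0.008 0 0 0 0.044; -0.004 -0.008 0.012 0 0 0 0.044; -0.004 -0.008 0.014 0 0 0 0.044",
)

```text
time_s: 5.95
position: [0.5618, -0.2396, 0.1915]
tcp_rot: [[-0.904, 0.078, 0.421], [0.071, 0.997, -0.033], [-0.422, 0.0, -0.907]]
force: [0.8, 0.0, 0.6]
opening: 0.509
```

```bash
python3 - <<'E'
from pl import *
done("-0.004 -0.008 0.014 0 0 0")
s=bot.read_state()
print('carton coords',Rc.T@(s['position']-cq[:3]))
save('scene','s4.png',(205,110,245,150),15); save('top','t5.png',(310,165,365,200),14)
s=bot.read_state()
print('carton coords',Rc.T@(s['position']-cq[:3]))
E
```

```text
t 5.95 cmd [ 0.5618 -0.24    0.1922] meas [ 0.5618 -0.2396  0.1915] ang err 0.07 F [0.8 0.  0.6] open 44.3 j [ -42.   23.  105.   26.   35. -146.]
carton coords [0.02675426 0.00029481 0.14174925]
carton coords [0.02676314 0.00026549 0.14183992]
```

View pics/s4.png

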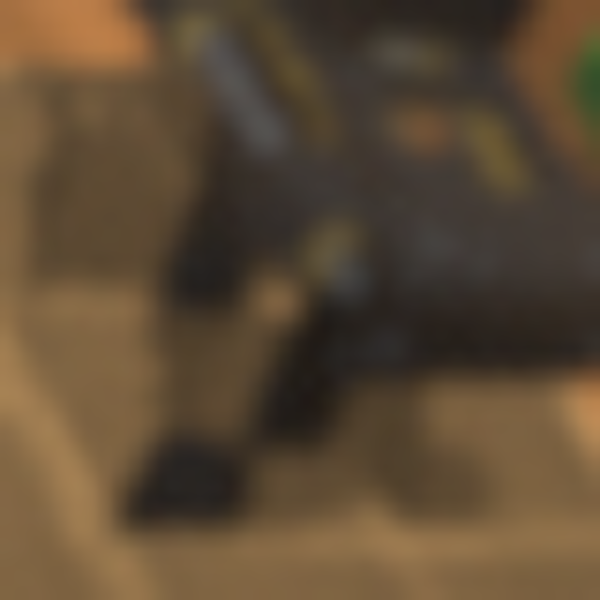

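View pics/t5.png

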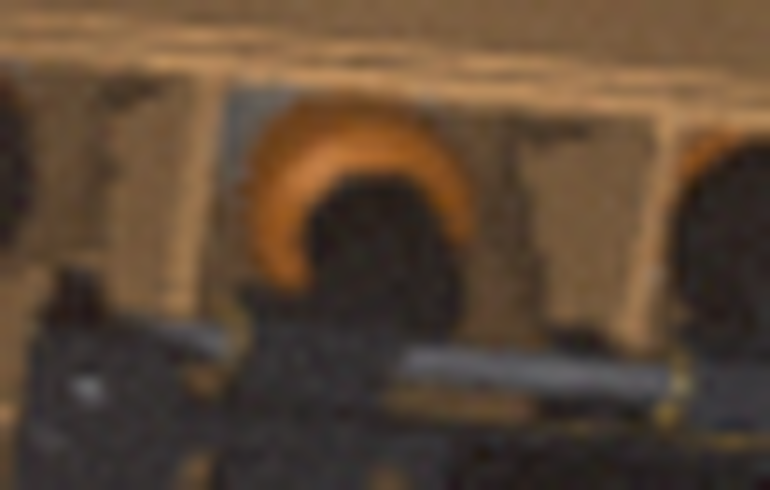

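The fingers straddle the cap line: tips at crop (205,300) and (290,435) in the scene view, cap at (190,480). In the image the tips look about 20 mm shorter than the TCP, so I'll go down in two steps and watch the force.

Request:
apply_moves(
  motion="0 0 0.004 0 0 0 0.044; 0 0 0.009 0 0 0 0.044; 0 0 0.014 0 0 0 0.044; 0 0 0.019 0 0 0 0.044; 0 0 0.023 0 0 0 0.044; 0 0 0.027 0 0 0 0.044; 0 0 0.029 0 0 0 0.044; 0 0 0.030 0 0 0 0.044",
)

```text
time_s: 7.05
position: [0.5745, -0.2408, 0.1647]
tcp_rot: [[-0.904, 0.078, 0.421], [0.071, 0.997, -0.033], [-0.423, -0.0, -0.906]]
force: [0.4, -0.5, -0.3]
opening: 0.51
```

```bash
python3 - <<'E'
from pl import *
done("0 0 0.03 0 0 0")
s=bot.read_state()
print('carton coords',Rc.T@(s['position']-cq[:3]),s['moment'])
save('scene','s5.png',(205,110,245,150),15); save('top','t6.png',(310,165,365,200),14)
E
```

```text
t 7.05 cmd [ 0.5745 -0.241   0.1651] meas [ 0.5745 -0.2408  0.1647] ang err 0.03 F [ 0.4 -0.5 -0.3] open 44.3 j [ -41.   26.  105.   28.   32. -148.]
carton coords [2.69881743e-02 1.10146533e-04 1.12074403e-01] [0.07205322 0.24093075 0.01173832]
```

View pics/s5.png

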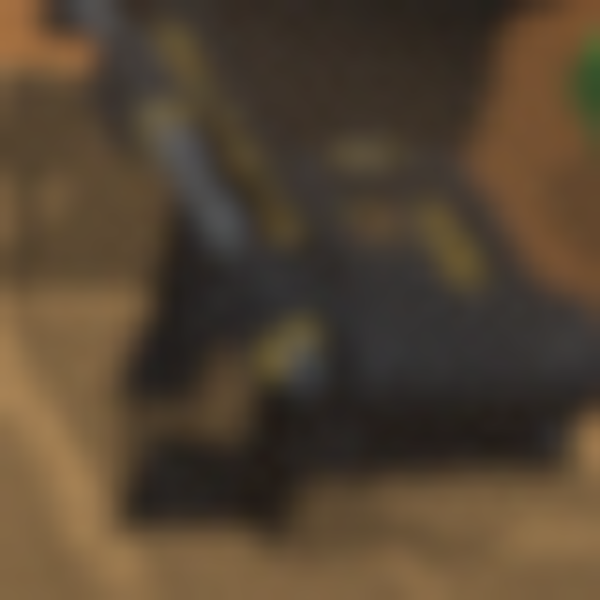

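View pics/t6.png

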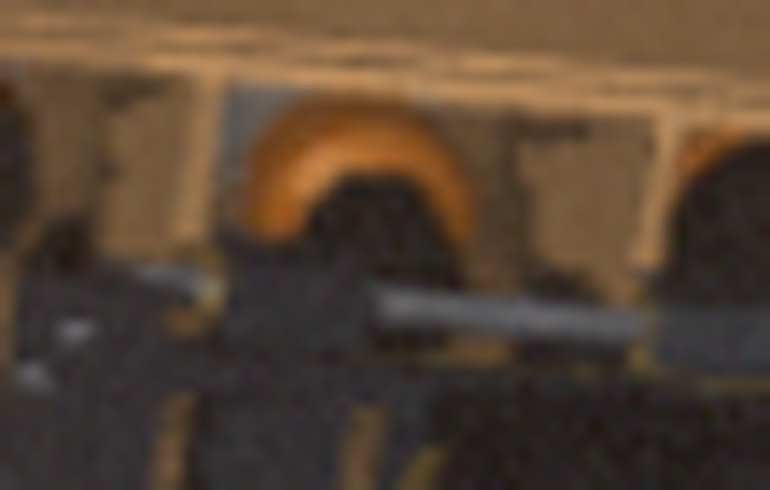

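```bash
python3 - <<'E'
from pl import *
st=bot.read_state()
for n,cr in(('top',(270,140,400,235)),('scene',(190,90,270,170))):
    s=7 if n=='scene' else 6; im=bot.capture(n)[...,::-1]; im=im[cr[1]:cr[3],cr[0]:cr[2]]; im=cv2.resize(im,None,fx=s,fy=s,interpolation=cv2.INTER_CUBIC)
    for z,col in((-.07,(0,255,0)),(-.09,(0,255,255))):
        X=[st['position']+st['tcp_rot']@[a*.0375,b*.095,z] for a,b in((1,1),(1,-1),(-1,-1),(-1,1),(1,1))]
        p=(proj(n,X)-cr[:2]+.5)*s-.5; cv2.polylines(im,[p.round().astype(int).reshape(-1,1,2)],False,col,1)
    cv2.imwrite(f'pics/bd_{n}.png',im)
E
```

```text
(no output)
```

View pics/bd_scene.png

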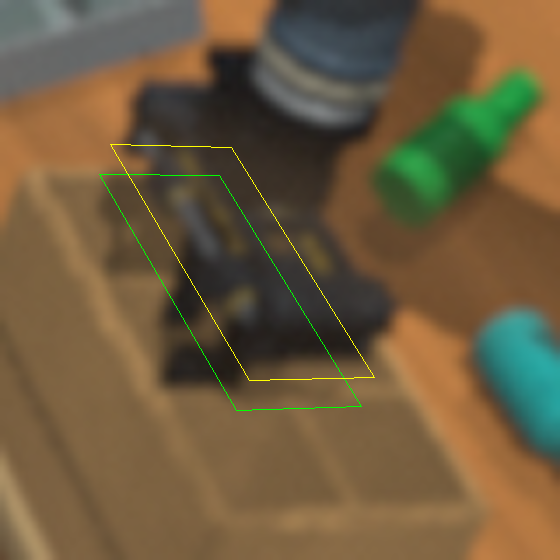

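View pics/bd_top.png

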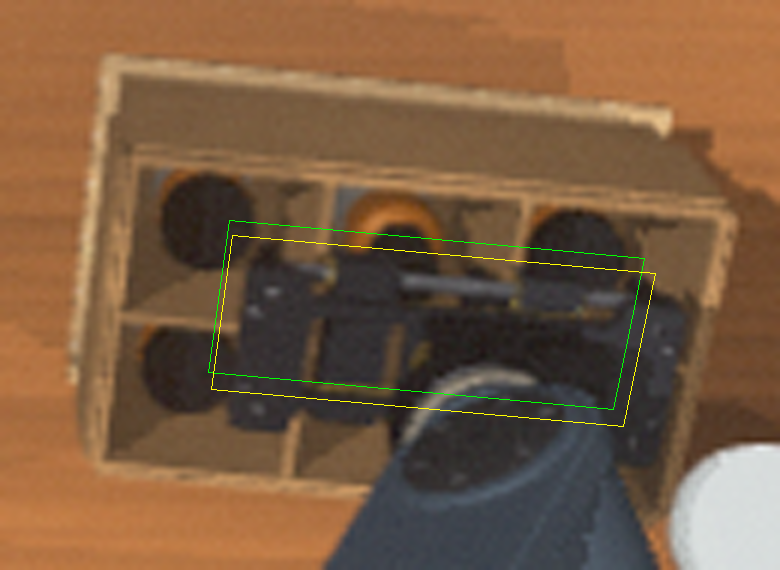

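The body is also further back than the nominal model, so there is plenty of room above the rim. Next: the last 20 mm, then close.

Request:
apply_moves(
  motion="0 0 0.003 0 0 0 0.044; 0 0 0.006 0 0 0 0.044; 0 0 0.009 0 0 0 0.044; 0 0 0.012 0 0 0 0.044; 0 0 0.015 0 0 0 0.044; 0 0 0.018 0 0 0 0.044; 0 0 0.020 0 0 0 0.044; 0 0 0.020 0 0 0 0.044",
)

```text
time_s: 8.25
position: [0.5828, -0.2414, 0.1465]
tcp_rot: [[-0.904, 0.078, 0.421], [0.071, 0.997, -0.033], [-0.422, 0.0, -0.906]]
force: [-0.0, 0.1, -0.0]
opening: 0.507
```

```bash
python3 - <<'E'
from pl import *
done("0 0 0.02 0 0 0")
s=bot.read_state()
print('carton coords',Rc.T@(s['position']-cq[:3]),s['moment'])
save('scene','s6.png',(190,90,270,170),7)
E
```

```text
t 8.25 cmd [ 0.5829 -0.2416  0.1469] meas [ 0.5828 -0.2414  0.1465] ang err 0.05 F [-0.   0.1 -0. ] open 44.1 j [ -40.   28.  104.   29.   30. -149.]
carton coords [0.02686465 0.00016709 0.09202993] [ 0.0263418   0.35322697 -0.00836402]
```

View pics/s6.png

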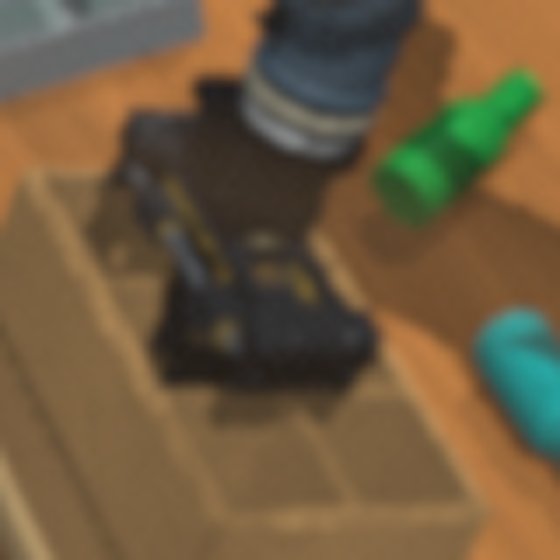

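No contact, and the fingers are round the cap. Closing.

Request:
apply_moves(
  motion="0 0 0 0 0 0 0.038; 0 0 0 0 0 0 0.034; 0 0 0 0 0 0 0.031; 0 0 0 0 0 0 0.028; 0 0 0 0 0 0 0.024; 0 0 0 0 0 0 0.022; 0 0 0 0 0 0 0.020; 0 0 0 0 0 0 0.020",
)

```text
time_s: 9.3
position: [0.5827, -0.2412, 0.1466]
tcp_rot: [[-0.904, 0.078, 0.421], [0.071, 0.997, -0.033], [-0.422, 0.0, -0.906]]
force: [0.6, 1.7, 1.3]
opening: 0.337
```

```bash
python3 - <<'E'
from pl import *
done("0 0 0 0 0 0")
s=bot.read_state()
print('carton coords',Rc.T@(s['position']-cq[:3]),s['moment'])
E
```

```text
t 9.3 cmd [ 0.5829 -0.2416  0.1469] meas [ 0.5827 -0.2412  0.1466] ang err 0.06 F [0.6 1.7 1.3] open 29.3 j [ -40.   28.  104.   29.   30. -149.]
carton coords [0.02686209 0.00037203 0.09221396] [0.37812229 0.1760531  0.18149082]
```

Gripped: opening is 29.3 mm for a 30 mm cap. I'll lift a little while easing off the near wall.

Request:
apply_moves(
  motion="-0.001 0 -0.001 0 0 0 0.02; -0.002 0 -0.003 0 0 0 0.02; -0.003 0 -0.006 0 0 0 0.02; -0.004 0 -0.010 0 0 0 0.02; -0.005 0 -0.015 0 0 0 0.02; -0.006 0 -0.020 0 0 0 0.02; -0.006 0 -0.025 0 0 0 0.02; -0.006 0 -0.030 0 0 0 0.02",
)

```text
time_s: 10.3
position: [0.5754, -0.2409, 0.1767]
tcp_rot: [[-0.904, 0.078, 0.421], [0.071, 0.997, -0.033], [-0.423, -0.0, -0.906]]
force: [-0.3, -0.2, -1.6]
opening: 0.34
```

```bash
python3 - <<'E'
from pl import *
done("-0.006 0 -0.03 0 0 0")
s=bot.read_state()
print('carton coords',Rc.T@(s['position']-cq[:3]),s['moment'])
save('top','t7.png',(270,140,400,235),6)
E
```

```text
t 10.3 cmd [ 0.5757 -0.241   0.1767] meas [ 0.5754 -0.2409  0.1767] ang err 0.03 F [-0.3 -0.2 -1.6] open 29.6 j [ -41.   25.  104.   27.   34. -146.]
carton coords [0.03292439 0.00012733 0.1226103 ] [0.0700401  0.46340712 0.04173735]
```

View pics/t7.png

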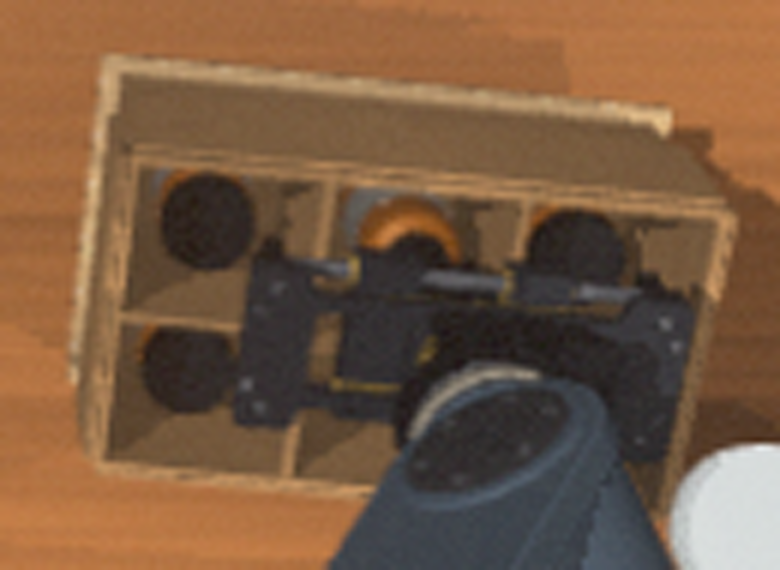

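The bottle is rising: the shoulder at crop (408,225) moved and the wrist carries 1.6 N. Continuing out.

Request:
apply_moves(
  motion="0 0 -0.010 0 0 0 0.02; 0 0 -0.025 0 0 0 0.02; 0 0 -0.042 0 0 0 0.02; 0 0 -0.060 0 0 0 0.02; 0 0 -0.078 0 0 0 0.02; 0 0 -0.096 0 0 0 0.02; 0 0 -0.110 0 0 0 0.02; 0 0 -0.120 0 0 0 0.02",
)

```text
time_s: 11.35
position: [0.5247, -0.237, 0.2864]
tcp_rot: [[-0.903, 0.079, 0.422], [0.071, 0.997, -0.034], [-0.423, -0.001, -0.906]]
force: [0.3, 0.6, -1.2]
opening: 0.335
```

Request:
apply_moves(
  motion="0 0 -0.006 0 0 0 0.02; 0 0 -0.014 0 0 0 0.02; 0 0 -0.022 0 0 0 0.02; 0 0 -0.030 0 0 0 0.02; 0 0 -0.037 0 0 0 0.02; 0 0 -0.043 0 0 0 0.02; 0 0 -0.047 0 0 0 0.02; 0 0 -0.050 0 0 0 0.02",
)

```text
time_s: 12.35
position: [0.5039, -0.2352, 0.3306]
tcp_rot: [[-0.904, 0.078, 0.421], [0.071, 0.997, -0.033], [-0.423, -0.0, -0.906]]
force: [-0.4, -0.3, -1.2]
opening: 0.339
```

```bash
python3 - <<'E'
from pl import *
done("0 0 -0.12 0 0 0");done("0 0 -0.05 0 0 0")
s=bot.read_state()
print('carton coords',Rc.T@(s['position']-cq[:3]),s['moment'])
save('scene','s7.png',(150,60,300,190),5);save('top','t8.png',(250,120,430,270),4)
D=np.c_[[-1,0,0],[0,1,0],[0,0,-1.]]
to((.5347,.3085,.32),D)
E
```

```text
t 12.35 cmd [ 0.5251 -0.237   0.2854] meas [ 0.5039 -0.2352  0.3306] ang err 0.03 F [-0.4 -0.3 -1.2] open 29.5 j [ -47.    7.  100.   20.   55. -141.]
t 12.35 cmd [ 0.504  -0.2353  0.3307] meas [ 0.5039 -0.2352  0.3306] ang err 0.03 F [-0.4 -0.3 -1.2] open 29.5 j [ -47.    7.  100.   20.   55. -141.]
carton coords [3.29366646e-02 1.21776009e-04 2.92413130e-01] [ 0.05448747  0.50575516 -0.00695126]
shift [0.0154 0.5446 0.0044] rot [-1.   25.01 -4.43] dist 0.545
```

View pics/s7.png

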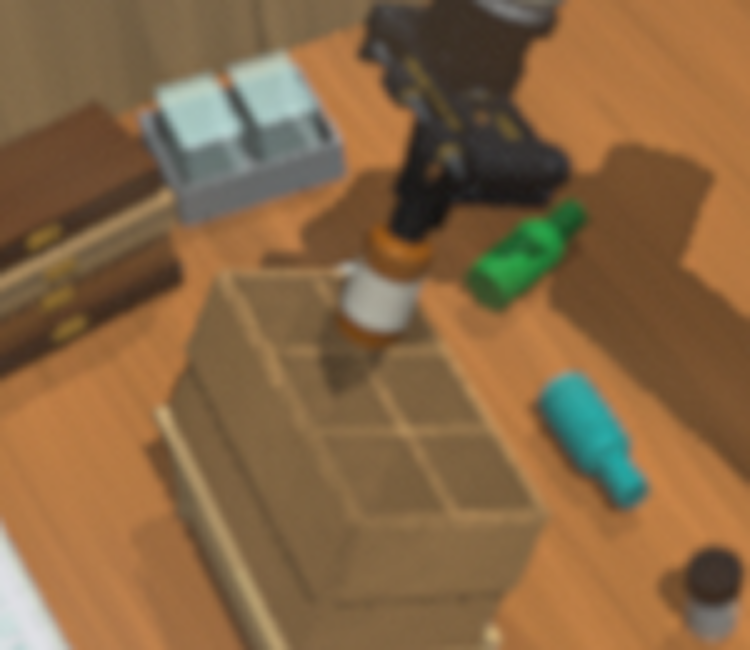

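View pics/t8.png

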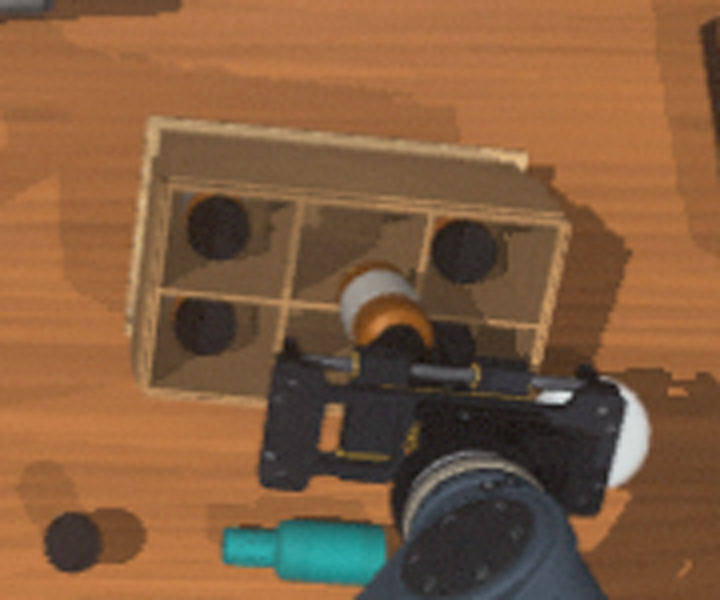

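The bottle is out, with its foot about 55 mm past the rim plane. Its label and amber foot are visible at (375,300), in line with the gripper. Now turn it upright while carrying it towards the rack.

Request:
apply_moves(
  motion="0 0.010 0 0 1.5 0 0.02; 0 0.030 0 0 4 0 0.02; 0 0.060 0 0 8 0 0.02; 0.002 0.095 0 0 12 0 0.02; 0.004 0.130 0 0 16 0 0.02; 0.006 0.165 0 0 20 0 0.02; 0.008 0.200 0 0 23 0 0.02; 0.010 0.230 0 0 25 0 0.02",
)

```text
time_s: 13.45
position: [0.5136, -0.0037, 0.3259]
tcp_rot: [[-0.997, 0.078, -0.001], [0.078, 0.997, 0.001], [0.001, 0.001, -1.0]]
force: [-0.2, 0.1, -2.7]
opening: 0.333
```

```bash
python3 - <<'E'
from pl import *
done("0.01 0.23 0 0 25 0")
p,M=load(); print(np.round(M,3).tolist())
Y=R.from_rotvec(M[:,1]*0).as_matrix()
to((.5347,.3085,.30),M)
E
```

```text
t 13.45 cmd [ 0.513  -0.0053  0.3264] meas [ 0.5136 -0.0037  0.3259] ang err 0.09 F [-0.2  0.1 -2.7] open 29.0 j [-13.  14.  88.   0.  78. -98.]
[[-0.997, 0.079, 0.0], [0.079, 0.997, -0.0], [-0.0, -0.0, -1.0]]
shift [0.0031 0.3146 0.0263] rot [0. 0. 0.] dist 0.316
```

Request:
apply_moves(
  motion="0 0.015 0.002 0 0 0 0.02; 0.001 0.050 0.005 0 0 0 0.02; 0.001 0.100 0.008 0 0 0 0.02; 0.002 0.150 0.012 0 0 0 0.02; 0.002 0.200 0.016 0 0 0 0.02; 0.003 0.250 0.020 0 0 0 0.02; 0.003 0.295 0.024 0 0 0 0.02; 0.003 0.315 0.026 0 0 0 0.02",
)

```text
time_s: 14.45
position: [0.5346, 0.3107, 0.2995]
tcp_rot: [[-0.997, 0.077, 0.0], [0.077, 0.997, 0.0], [-0.0, 0.0, -1.0]]
force: [0.8, -0.8, -1.8]
opening: 0.338
```

```bash
python3 - <<'E'
from pl import *
done("0.003 0.315 0.026 0 0 0")
s0=bot.read_state()
a=np.linspace(0,6.28,40)
for n,cr in(('top',(120,140,250,240)),('scene',(240,170,350,290))):
    s=6 if n=='top' else 5; im=bot.capture(n)[...,::-1]; im=im[cr[1]:cr[3],cr[0]:cr[2]]; im=cv2.resize(im,None,fx=s,fy=s,interpolation=cv2.INTER_CUBIC)
    for zz in(.088,.012):
        X=np.c_[.025*np.cos(a),.025*np.sin(a),zz+0*a]@s0['tcp_rot'].T+s0['position']; p=(proj(n,X)-cr[:2]+.5)*s-.5; cv2.polylines(im,[p.round().astype(int).reshape(-1,1,2)],False,(0,255,0),1)
    X=np.c_[.03*np.cos(a),.03*np.sin(a),.007+0*a]+[.5348,.3081,0]; p=(proj(n,X)-cr[:2]+.5)*s-.5; cv2.polylines(im,[p.round().astype(int).reshape(-1,1,2)],False,(255,0,255),1)
    cv2.imwrite(f'pics/e_{n}.png',im)
s=bot.read_state(); print(s['position'],s['force'],s['joint_positions'])
E
```

```text
t 14.45 cmd [0.5348 0.3089 0.3003] meas [0.5346 0.3107 0.2995] ang err 0.11 F [ 0.8 -0.8 -1.8] open 29.4 j [ 20.  24.  76.   0.  80. -66.]
[0.53452984 0.31008053 0.29944895] [-0.02903959 -0.49020339 -1.64949619] [ 1.97714692e+01  2.43971530e+01  7.58377248e+01 -2.48098926e-03
  7.97934790e+01 -6.58473089e+01]
```

View pics/e_scene.png

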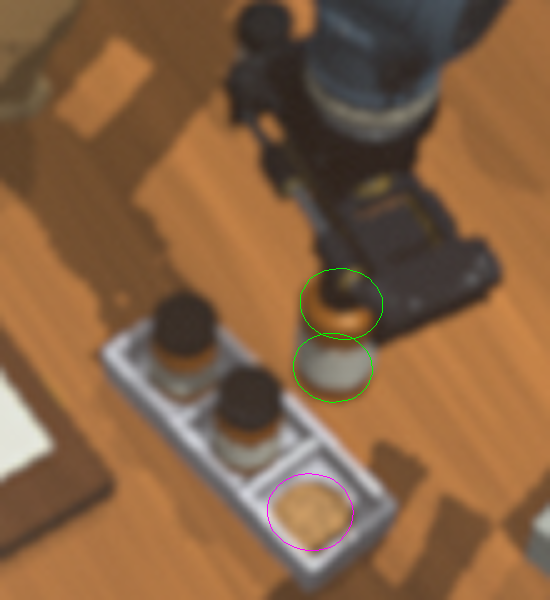

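View pics/e_top.png

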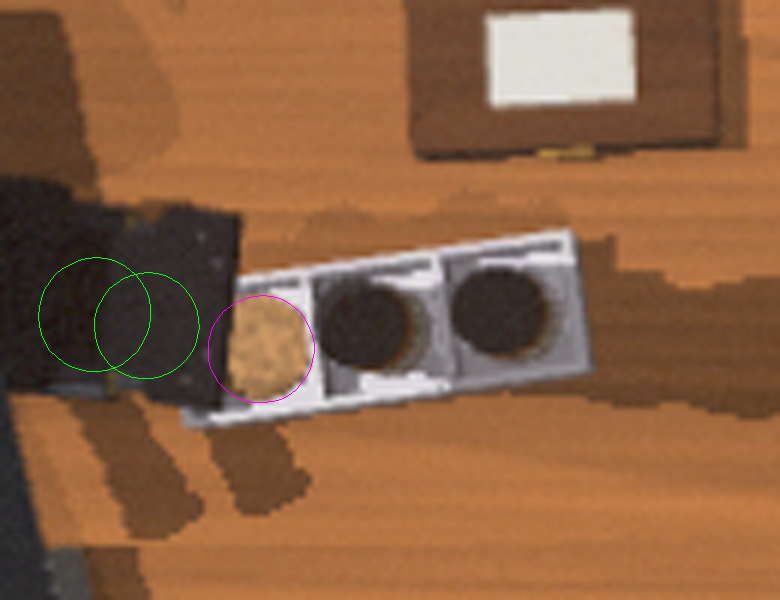

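The held bottle lines up with its model in the scene view: foot ring at (333,368), upright. Lowering to just above the rack, then checking.

Request:
apply_moves(
  motion="0 -0.001 0.010 0 0 0 0.02; 0 -0.001 0.028 0 0 0 0.02; 0 -0.001 0.048 0 0 0 0.02; 0 -0.001 0.068 0 0 0 0.02; 0 -0.001 0.088 0 0 0 0.02; 0 -0.001 0.105 0 0 0 0.02; 0 -0.001 0.120 0 0 0 0.02; 0 -0.001 0.130 0 0 0 0.02",
)

```text
time_s: 15.55
position: [0.5345, 0.3074, 0.1693]
tcp_rot: [[-0.997, 0.079, -0.001], [0.079, 0.997, -0.0], [0.001, -0.0, -1.0]]
force: [-0.3, 0.5, -1.8]
opening: 0.337
```

```bash
cat > chk.py <<'E'
from pl import *
import sys
s0=bot.read_state()
a=np.linspace(0,6.28,40)
for n,cr in(('top',(120,140,250,240)),('scene',(240,190,350,310))):
    s=6 if n=='top' else 5; im=bot.capture(n)[...,::-1]; im=im[cr[1]:cr[3],cr[0]:cr[2]]; im=cv2.resize(im,None,fx=s,fy=s,interpolation=cv2.INTER_CUBIC)
    for zz in(.088,.012):
        X=np.c_[.025*np.cos(a),.025*np.sin(a),zz+0*a]@s0['tcp_rot'].T+s0['position']; p=(proj(n,X)-cr[:2]+.5)*s-.5; cv2.polylines(im,[p.round().astype(int).reshape(-1,1,2)],False,(0,255,0),1)
    X=np.c_[.03*np.cos(a),.03*np.sin(a),.007+0*a]+[.5348,.3081,0]; p=(proj(n,X)-cr[:2]+.5)*s-.5; cv2.polylines(im,[p.round().astype(int).reshape(-1,1,2)],False,(255,0,255),1)
    cv2.imwrite(f'pics/{sys.argv[1]}_{n}.png',im)
s=bot.read_state(); print(s['time_s'],s['position'],s['force'])
E
python3 -c "
from pl import *
done('0 -0.001 0.13 0 0 0')"; python3 chk.py f
```

```text
t 15.55 cmd [0.5348 0.3079 0.1703] meas [0.5345 0.3074 0.1693] ang err 0.07 F [-0.3  0.5 -1.8] open 29.4 j [ 20.  32.  85.  -0.  63. -66.]
15.65 [0.53388928 0.30753957 0.16891909] [-0.43769833 -0.45635244 -1.0176567 ]
```

View pics/f_scene.png

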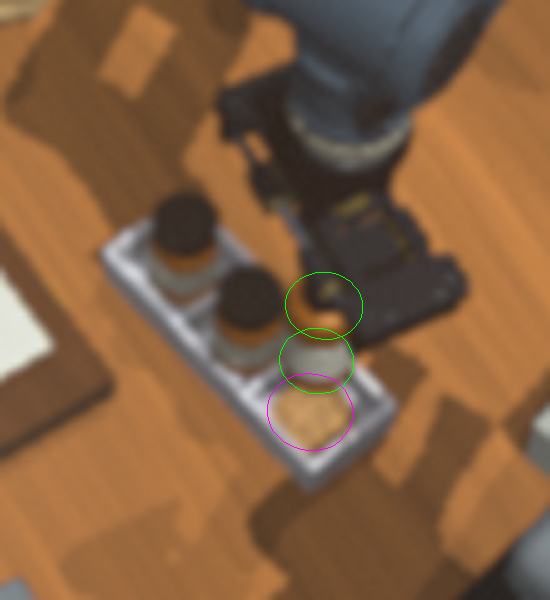

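View pics/f_top.png

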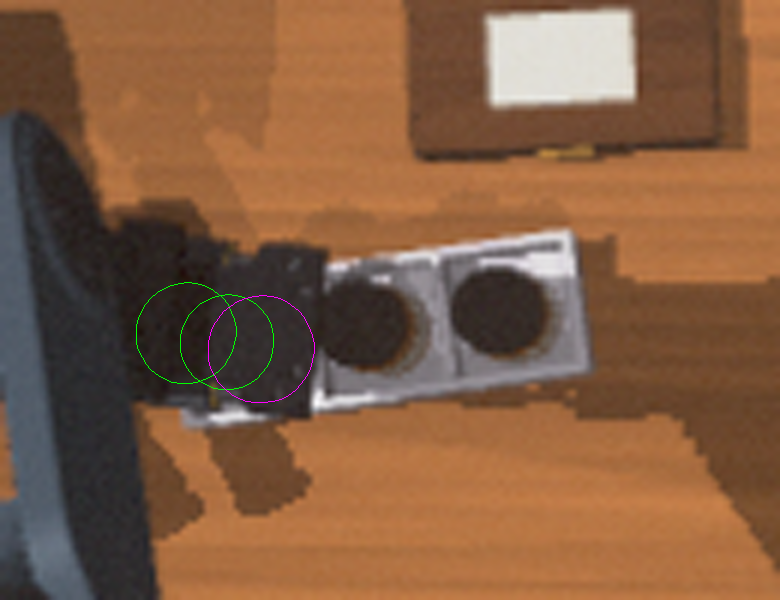

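Request:
apply_moves(
  motion="0 0 0.006 0 0 0 0.02; 0 0 0.016 0 0 0 0.02; 0 0 0.027 0 0 0 0.02; 0 0 0.038 0 0 0 0.02; 0 0 0.048 0 0 0 0.02; 0 0 0.056 0 0 0 0.02; 0 0 0.061 0 0 0 0.02; 0 0 0.064 0 0 0 0.02",
)

```text
time_s: 16.65
position: [0.5347, 0.308, 0.1059]
tcp_rot: [[-0.997, 0.078, -0.0], [0.078, 0.997, -0.0], [0.0, -0.0, -1.0]]
force: [-0.9, -0.3, -1.8]
opening: 0.333
```

```bash
python3 -c "
from pl import *
done('0 0 0.064 0 0 0')"; python3 chk.py g
```

```text
t 16.65 cmd [0.5348 0.3078 0.1063] meas [0.5347 0.308  0.1059] ang err 0.03 F [-0.9 -0.3 -1.8] open 29.0 j [ 20.  36.  88.  -0.  56. -66.]
16.75 [0.53458236 0.30797579 0.10601423] [ 0.31139897 -0.24893008 -2.20772125]
```

View pics/g_scene.png

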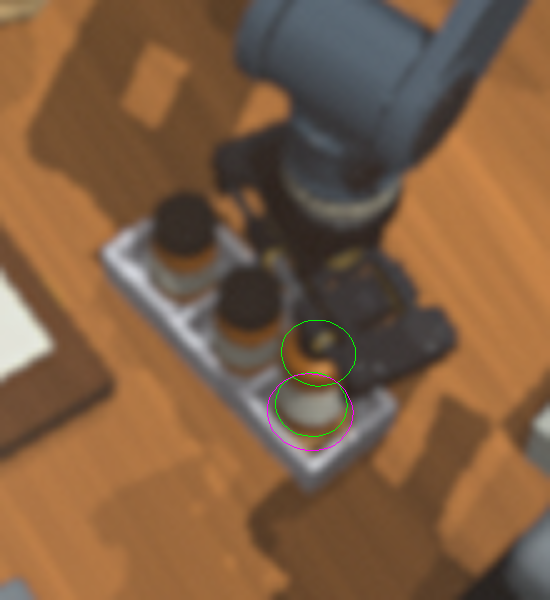

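The bottle is inside the free place, about 11 mm above the pad. Lowering slowly with force checks.

Request:
apply_moves(
  motion="0 0 0.001 0 0 0 0.02; 0 0 0.002 0 0 0 0.02; 0 0 0.003 0 0 0 0.02; 0 0 0.004 0 0 0 0.02; 0 0 0.005 0 0 0 0.02; 0 0 0.006 0 0 0 0.02; 0 0 0.007 0 0 0 0.02; 0 0 0.008 0 0 0 0.02",
)

```text
time_s: 17.75
position: [0.5346, 0.308, 0.0981]
tcp_rot: [[-0.997, 0.078, -0.0], [0.078, 0.997, -0.0], [-0.0, -0.0, -1.0]]
force: [0.2, 0.6, -1.7]
opening: 0.33
```

```bash
python3 -c "
from pl import *
done('0 0 0.008 0 0 0')
print(bot.read_state()['force'])"
```

```text
t 17.75 cmd [0.5348 0.3078 0.0983] meas [0.5346 0.308  0.0981] ang err 0.03 F [ 0.2  0.6 -1.7] open 28.7 j [ 20.  37.  88.  -0.  55. -66.]
[ 0.1553729   0.62094301 -1.65768038]
```

Request:
apply_moves(
  motion="0 0 0.0005 0 0 0 0.02; 0 0 0.001 0 0 0 0.02; 0 0 0.0015 0 0 0 0.02; 0 0 0.002 0 0 0 0.02; 0 0 0.002 0 0 0 0.02; 0 0 0.002 0 0 0 0.02; 0 0 0.002 0 0 0 0.02; 0 0 0.002 0 0 0 0.02",
)

```text
time_s: 18.75
position: [0.5346, 0.308, 0.0962]
tcp_rot: [[-0.997, 0.078, 0.0], [0.078, 0.997, -0.0], [-0.0, -0.0, -1.0]]
force: [-0.7, 0.3, -1.8]
opening: 0.333
```

Request:
apply_moves(
  motion="0 0 0.0005 0 0 0 0.02; 0 0 0.0005 0 0 0 0.02; 0 0 0.001 0 0 0 0.02; 0 0 0.001 0 0 0 0.02; 0 0 0.001 0 0 0 0.02; 0 0 0.001 0 0 0 0.02; 0 0 0.001 0 0 0 0.02; 0 0 0.001 0 0 0 0.02",
)

```text
time_s: 19.75
position: [0.5346, 0.308, 0.0952]
tcp_rot: [[-0.997, 0.078, 0.0], [0.078, 0.997, -0.0], [-0.0, -0.0, -1.0]]
force: [0.4, 0.1, -1.3]
opening: 0.338
```

Request:
apply_moves(
  motion="0 0 0.0005 0 0 0 0.02; 0 0 0.0005 0 0 0 0.02; 0 0 0.001 0 0 0 0.02; 0 0 0.001 0 0 0 0.02; 0 0 0.001 0 0 0 0.02; 0 0 0.001 0 0 0 0.02; 0 0 0.001 0 0 0 0.02; 0 0 0.001 0 0 0 0.02",
)

```text
time_s: 20.75
position: [0.5346, 0.308, 0.0942]
tcp_rot: [[-0.997, 0.078, 0.0], [0.078, 0.997, -0.0], [-0.0, -0.0, -1.0]]
force: [-0.6, 0.4, -2.2]
opening: 0.338
```

Request:
apply_moves(
  motion="0 0 0.0005 0 0 0 0.02; 0 0 0.0005 0 0 0 0.02; 0 0 0.001 0 0 0 0.02; 0 0 0.001 0 0 0 0.02; 0 0 0.001 0 0 0 0.02; 0 0 0.0015 0 0 0 0.02; 0 0 0.0015 0 0 0 0.02; 0 0 0.0015 0 0 0 0.02",
)

```text
time_s: 21.75
position: [0.5346, 0.308, 0.0927]
tcp_rot: [[-0.997, 0.078, -0.0], [0.078, 0.997, -0.0], [0.0, -0.0, -1.0]]
force: [0.7, -0.6, -2.2]
opening: 0.335
```

Request:
apply_moves(
  motion="0 0 0.0005 0 0 0 0.02; 0 0 0.0005 0 0 0 0.02; 0 0 0.001 0 0 0 0.02; 0 0 0.001 0 0 0 0.02; 0 0 0.001 0 0 0 0.02; 0 0 0.0015 0 0 0 0.02; 0 0 0.0015 0 0 0 0.02; 0 0 0.0015 0 0 0 0.02",
)

```text
time_s: 22.75
position: [0.5347, 0.3081, 0.0913]
tcp_rot: [[-0.997, 0.078, 0.0], [0.078, 0.997, 0.0], [-0.0, 0.0, -1.0]]
force: [-0.6, -0.2, -2.0]
opening: 0.336
```

Request:
apply_moves(
  motion="0 0 0.0005 0 0 0 0.02; 0 0 0.0005 0 0 0 0.02; 0 0 0.001 0 0 0 0.02; 0 0 0.001 0 0 0 0.02; 0 0 0.001 0 0 0 0.02; 0 0 0.0015 0 0 0 0.02; 0 0 0.0015 0 0 0 0.02; 0 0 0.0015 0 0 0 0.02",
)

```text
time_s: 23.75
position: [0.5354, 0.3084, 0.0911]
tcp_rot: [[-0.997, 0.078, 0.002], [0.078, 0.997, 0.001], [-0.002, 0.001, -1.0]]
force: [-0.9, 0.5, 7.5]
opening: 0.337
```

```bash
python3 -c "
from pl import *
save('scene','s8.png',(280,225,330,295),10)
s=bot.read_state();print(s['force'],s['position'],s['time_s'])"
```

```text
[-2.11864291 -0.18347681  7.45249017] [0.53542819 0.3083358  0.09112526] 23.8
```

View pics/s8.png

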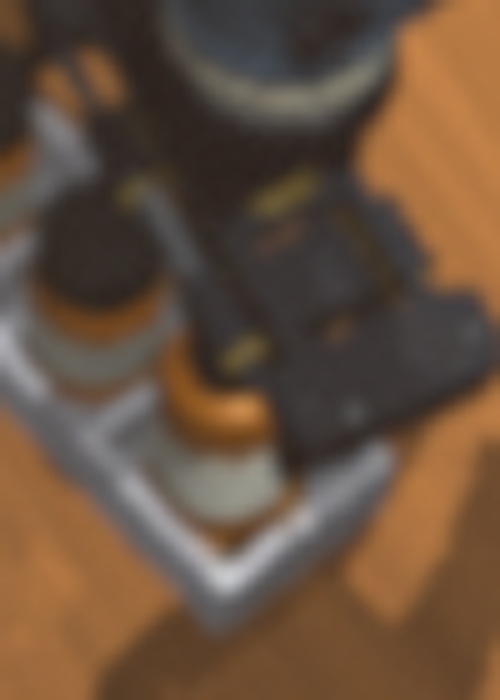

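The bottle is standing on the pad: the force went from -2 to +7.5 N at TCP z 0.091. I'll ease the load, then open partly.

Request:
apply_moves(
  motion="0 0 -0.0005 0 0 0 0.02; 0 0 -0.001 0 0 0 0.02; 0 0 -0.001 0 0 0 0.028; 0 0 -0.001 0 0 0 0.031; 0 0 -0.001 0 0 0 0.034; 0 0 -0.001 0 0 0 0.038; 0 0 -0.001 0 0 0 0.042; 0 0 -0.001 0 0 0 0.044",
)

```text
time_s: 24.8
position: [0.5344, 0.3079, 0.0905]
tcp_rot: [[-0.997, 0.078, -0.0], [0.078, 0.997, -0.0], [0.0, -0.0, -1.0]]
force: [0.3, -0.1, 0.1]
opening: 0.489
```

```bash
python3 -c "
from pl import *
save('scene','s9.png',(280,225,330,295),10)
s=bot.read_state();print(s['force'],s['position'],s['time_s'],s['opening'])"
```

```text
[-0.26164171  0.39438601  0.7464006 ] [0.53448007 0.30791934 0.090535  ] 24.85 0.49400967579063976
```

View pics/s9.png

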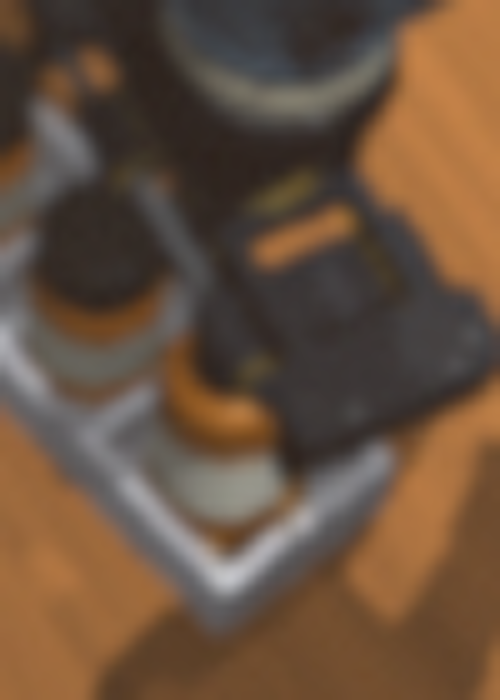

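Released, with no load on the wrist and the bottle standing still. Now straight up.

Request:
apply_moves(
  motion="0 0 -0.003 0 0 0 0.044; 0 0 -0.008 0 0 0 0.044; 0 0 -0.015 0 0 0 0.044; 0 0 -0.025 0 0 0 0.044; 0 0 -0.037 0 0 0 0.044; 0 0 -0.050 0 0 0 0.044; 0 0 -0.065 0 0 0 0.044; 0 0 -0.080 0 0 0 0.044",
)

```text
time_s: 25.85
position: [0.5347, 0.308, 0.172]
tcp_rot: [[-0.997, 0.078, 0.0], [0.078, 0.997, 0.0], [-0.0, 0.0, -1.0]]
force: [-0.1, 0.2, -0.0]
opening: 0.507
```

Request:
apply_moves(
  motion="0 0 -0.015 0 0 0 0.044; 0 -0.02 -0.030 0 0 0 0.044; 0 -0.05 -0.050 0 0 0 0.044; 0 -0.09 -0.070 0 0 0 0.044; 0 -0.13 -0.085 0 0 0 0.044; 0 -0.17 -0.095 0 0 0 0.044; 0 -0.20 -0.10 0 0 0 0.044; 0 -0.21 -0.10 0 0 0 0.044",
)

```text
time_s: 26.85
position: [0.5179, 0.0964, 0.2716]
tcp_rot: [[-0.997, 0.081, 0.001], [0.081, 0.997, -0.0], [-0.001, -0.0, -1.0]]
force: [0.6, -0.4, 0.3]
opening: 0.506
```

```bash
python3 - <<'E'
from pl import *
a=np.linspace(0,6.28,40)
for n,cr in(('top',(120,140,250,240)),('scene',(240,190,350,310))):
    s=6 if n=='top' else 5; im=bot.capture(n)[...,::-1]; im=im[cr[1]:cr[3],cr[0]:cr[2]]; im=cv2.resize(im,None,fx=s,fy=s,interpolation=cv2.INTER_CUBIC)
    for r,z in((.03,.007),(.025,.083),(.015,.135)):
        X=np.c_[r*np.cos(a),r*np.sin(a),z+0*a]+[.5348,.3081,0]; p=(proj(n,X)-cr[:2]+.5)*s-.5; cv2.polylines(im,[p.round().astype(int).reshape(-1,1,2)],False,(0,255,0),1)
    cv2.imwrite(f'pics/z_{n}.png',im)
save('top','tz.png',None,1.5)
for c in('top','scene'):
    for nm in('oil_bottle_center','oil_bottle_cap','objective_case_center','petri_dishes_center','slide_box_center','tissue_box_center'):
        for d in bot.find_in(nm,c)[:4]: print(c,nm,np.round(d['point'],3),round(d['p'],2))
s=bot.read_state();print(s['force'],s['position'],s['time_s'])
E
```

```text
top oil_bottle_center [ 0.35 -0.23  0.04] 0.87
top oil_bottle_center [ 0.287 -0.45   0.042] 0.7
top oil_bottle_center [0.538 0.304 0.133] 0.46
top oil_bottle_cap [ 0.347 -0.232  0.044] 0.8
top oil_bottle_cap [ 0.289 -0.449  0.039] 0.69
top oil_bottle_cap [ 0.531 -0.136  0.106] 0.55
top oil_bottle_cap [0.538 0.309 0.132] 0.42
top objective_case_center [ 0.355 -0.045  0.07 ] 0.5
top petri_dishes_center [ 0.446 -0.463  0.039] 0.95
top slide_box_center [0.694 0.141 0.027] 0.83
top tissue_box_center [ 0.561 -0.241  0.146] 0.74
top tissue_box_center [0.358 0.448 0.057] 0.6
scene oil_bottle_center [0.542 0.32  0.085] 0.85
scene oil_bottle_center [ 0.312 -0.432  0.04 ] 0.7
scene oil_bottle_cap [0.545 0.321 0.086] 0.63
scene oil_bottle_cap [ 0.32  -0.432  0.04 ] 0.5
scene petri_dishes_center [0.556 0.252 0.078] 0.69
scene slide_box_center [0.702 0.156 0.033] 0.59
scene tissue_box_center [0.356 0.432 0.052] 0.98
[ 0.36200286 -0.67642143  0.00899461] [0.51815173 0.0988455  0.27065358] 27.6
```

View pics/z_scene.png

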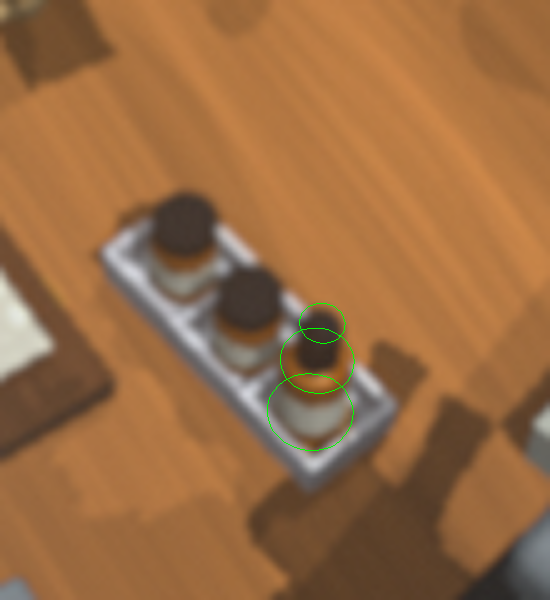

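View pics/z_top.png

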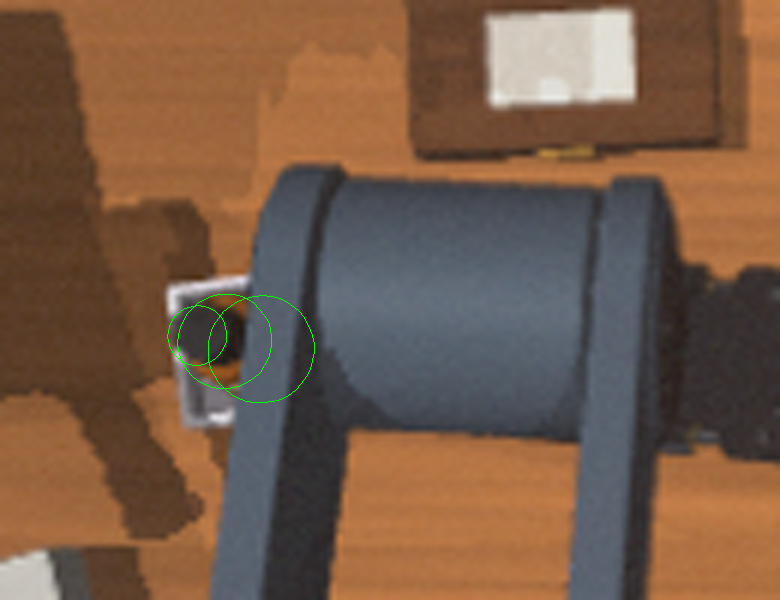

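View pics/tz.png

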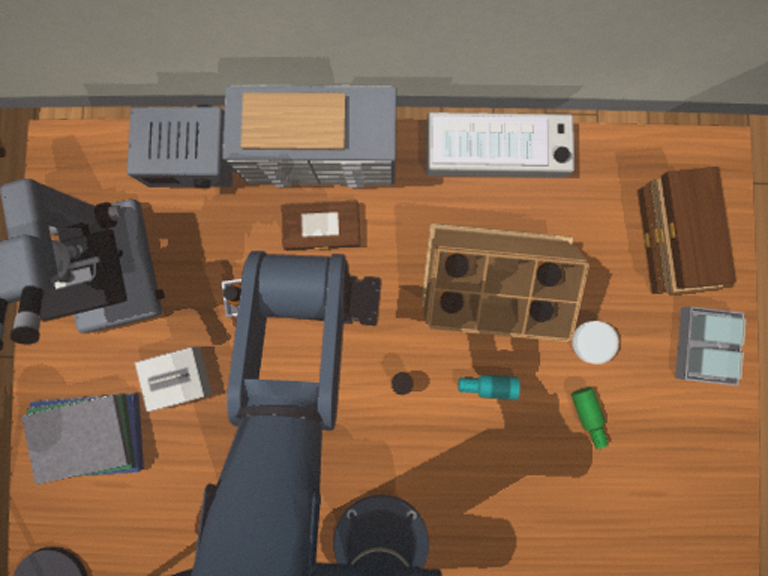

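The bottle stands upright in the leftmost place. In the scene view its cap at (320,322) and foot coincide with the modelled rings. The carton jars, dishes, case and boxes show where they were, and the arm is clear. Handing in.

```bash
python3 -c "
from rig import bot
print(bot.read_state()['qvel'],bot.read_state()['opening']); print(bot.hand_in())"
```

```text
[-0.21148113 -0.04325038 -0.09240395  0.0650332   0.11782479  0.07150368] 0.5040025120431835
the job is handed in; nothing more can be done
None
```

I took the oil bottle out of the carton's middle far cell by its cap and stood it upright on the cork pad in the rack's leftmost place. The job is handed in. It took about 28 s; no verdict was reported.

**On the way:** The bottle came out along the cell's axis, eased 6 mm off the near wall, with its centre at about 0.27 m in the carton's frame. Wrist forces read at the end of each move stayed within about 3 N until set-down. The bottle met the pad at 7.5 N, and I eased that off before opening the fingers.

**Last checks:**
- **Bottle:** In the scene picture its foot and cap lie within a few millimetres of where an upright bottle centred on the pad would show. In the top picture the arm hid part of the rack.
- **Other things:** The carton jars, the dishes, the objective case, and the slide and tissue boxes look unmoved. The rack jars were checked only in the scene picture, for the same reason.
- **Arm:** It was clear and at rest, with no force on it.

**What disagreed:**
- The fingers looked about 20 mm shorter in the pictures than the reported tool position implies.
- The second approach move ended about 8 mm short of its target, probably limited by joint speed. I corrected this before entering the cell.
- The bottle touched down about 4 mm lower than I had worked out, so I relied on the force reading for the set-down.
- The networks' own points for the bottle were 4 mm off in the top view and about 14 mm off in the scene view. They mark the middle of the visible surface, not the axis.

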